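# Sort the sockets into their tray and cover it

### The job

Put the four loose sockets back in the socket tray, one standing upright in each bay, in order of size from the smallest next to the tray's hanging eye (the open ring) to the largest at the other end. Then put the smoked cover over them, fully down on the tray's base plate, and let go. Do not knock over a socket or the cover on the way.

Things in the scene. Friction and masses are not known exactly. Their poses are not given: they have to be found in the camera images.
- socket_20_mid (a point): A loose plain steel hex socket (round tube-like wrench socket), 20 mm in outside diameter and 58 mm tall, standing upright on the table, its hex opening up. The point is its centre, half-way up on its axis; z is its axis (up). One of four sockets: 20, 26, 32 and 38 mm in diameter.
- socket_26_mid (a point): A loose plain steel hex socket (round tube-like wrench socket), 26 mm in outside diameter and 60 mm tall, standing upright on the table, its hex opening up. The point is its centre, half-way up on its axis; z is its axis (up). One of four sockets: 20, 26, 32 and 38 mm in diameter.
- socket_32_mid (a point): A loose plain steel hex socket (round tube-like wrench socket), 32 mm in outside diameter and 63 mm tall, standing upright on the table, its hex opening up. The point is its centre, half-way up on its axis; z is its axis (up). One of four sockets: 20, 26, 32 and 38 mm in diameter.
- socket_38_mid (a point): A loose plain steel hex socket (round tube-like wrench socket), 38 mm in outside diameter and 66 mm tall, standing upright on the table, its hex opening up. The point is its centre, half-way up on its axis; z is its axis (up). One of four sockets: 20, 26, 32 and 38 mm in diameter.
- bay1: One of four equal square grey bays on the black socket tray (fixed): 59 mm outside, 54 mm inside, lip 7 mm high, floor 2.5 mm thick. Origin: centre of its underside, 4 mm above the table; y along the row, x across, z up. bay1 to bay4 follow each other 60 mm apart towards +y. The tray's base plate is 102 mm across, 280 mm along the row, 4 mm thick.
- bay2: Another of the tray's four equal bays (see bay1), number 2 counted from bay1 along the row; same size, origin and axes.
- bay3: Another of the tray's four equal bays (see bay1), number 3 counted from bay1 along the row; same size, origin and axes.
- bay4: Another of the tray's four equal bays (see bay1), number 4 counted from bay1 along the row; same size, origin and axes.
- eye: The tray's hanging eye: an open flat dark steel ring, 42 mm outside, 26 mm inside, 5 mm thick, lying on the table against one end of the tray (either end); the other end has a solid black tongue instead. The origin is the ring's centre on the table.
- cover_handle (a point): Loose tray cover: smoked box with black edges, open underneath, 84 wide (x), 262 long (y), 78 mm high, inside 78 x 256 x 75, on the table, 220 g. On top a black handle: bar 12 x 12 mm, 96 long along y, on end posts (72 free between). The point: the bar's middle, 110 mm above the rim, over the cover's middle; 26 mm free under the bar. Goes over the four bays, rim on the base plate, 8 mm play; either way round.
Not all that is in view belongs to the job. What is shaped like the bay4 but blue or purple is not meant.

How it is judged:
On the way:
1. all four sockets stand in their bays, smallest next to the hanging eye, largest at the far end (((y of eye in the frame of bay1 below 0.09 m and (x of socket_20_mid in the frame of bay1 between -0.021 and 0.021 m and y of socket_20_mid in the frame of bay1 between -0.021 and 0.021 m and z of socket_20_mid in the frame of bay1 between 0.0275 and 0.0355 m and angle between socket_20_mid's own z axis and vertical below 0.08 rad) and (x of socket_26_mid in the frame of bay2 between -0.021 and 0.021 m and y of socket_26_mid in the frame of bay2 between -0.021 and 0.021 m and z of socket_26_mid in the frame of bay2 between 0.0285 and 0.0365 m and angle between socket_26_mid's own z axis and vertical below 0.08 rad) and (x of socket_32_mid in the frame of bay3 between -0.021 and 0.021 m and y of socket_32_mid in the frame of bay3 between -0.021 and 0.021 m and z of socket_32_mid in the frame of bay3 between 0.03 and 0.038 m and angle between socket_32_mid's own z axis and vertical below 0.08 rad) and (x of socket_38_mid in the frame of bay4 between -0.021 and 0.021 m and y of socket_38_mid in the frame of bay4 between -0.021 and 0.021 m and z of socket_38_mid in the frame of bay4 between 0.0315 and 0.0395 m and angle between socket_38_mid's own z axis and vertical below 0.08 rad)) or (y of eye in the frame of bay1 above 0.09 m and (x of socket_20_mid in the frame of bay4 between -0.021 and 0.021 m and y of socket_20_mid in the frame of bay4 between -0.021 and 0.021 m and z of socket_20_mid in the frame of bay4 between 0.0275 and 0.0355 m and angle between socket_20_mid's own z axis and vertical below 0.08 rad) and (x of socket_26_mid in the frame of bay3 between -0.021 and 0.021 m and y of socket_26_mid in the frame of bay3 between -0.021 and 0.021 m and z of socket_26_mid in the frame of bay3 between 0.0285 and 0.0365 m and angle between socket_26_mid's own z axis and vertical below 0.08 rad) and (x of socket_32_mid in the frame of bay2 between -0.021 and 0.021 m and y of socket_32_mid in the frame of bay2 between -0.021 and 0.021 m and z of socket_32_mid in the frame of bay2 between 0.03 and 0.038 m and angle between socket_32_mid's own z axis and vertical below 0.08 rad) and (x of socket_38_mid in the frame of bay1 between -0.021 and 0.021 m and y of socket_38_mid in the frame of bay1 between -0.021 and 0.021 m and z of socket_38_mid in the frame of bay1 between 0.0315 and 0.0395 m and angle between socket_38_mid's own z axis and vertical below 0.08 rad)))), for 0.2 s.
At the end, for the whole second after the job is handed in: Sockets upright on their bay floors, smallest next to the eye, then by size; cover over the bays with its rim on the base plate (centre within 13 mm, height within 4 mm, level within 0.04 rad, lengthwise along the row within 0.15 rad); all released and at rest (((y of eye in the frame of bay1 below 0.09 m and (x of socket_20_mid in the frame of bay1 between -0.021 and 0.021 m and y of socket_20_mid in the frame of bay1 between -0.021 and 0.021 m and z of socket_20_mid in the frame of bay1 between 0.0275 and 0.0355 m and angle between socket_20_mid's own z axis and vertical below 0.08 rad) and (x of socket_26_mid in the frame of bay2 between -0.021 and 0.021 m and y of socket_26_mid in the frame of bay2 between -0.021 and 0.021 m and z of socket_26_mid in the frame of bay2 between 0.0285 and 0.0365 m and angle between socket_26_mid's own z axis and vertical below 0.08 rad) and (x of socket_32_mid in the frame of bay3 between -0.021 and 0.021 m and y of socket_32_mid in the frame of bay3 between -0.021 and 0.021 m and z of socket_32_mid in the frame of bay3 between 0.03 and 0.038 m and angle between socket_32_mid's own z axis and vertical below 0.08 rad) and (x of socket_38_mid in the frame of bay4 between -0.021 and 0.021 m and y of socket_38_mid in the frame of bay4 between -0.021 and 0.021 m and z of socket_38_mid in the frame of bay4 between 0.0315 and 0.0395 m and angle between socket_38_mid's own z axis and vertical below 0.08 rad)) or (y of eye in the frame of bay1 above 0.09 m and (x of socket_20_mid in the frame of bay4 between -0.021 and 0.021 m and y of socket_20_mid in the frame of bay4 between -0.021 and 0.021 m and z of socket_20_mid in the frame of bay4 between 0.0275 and 0.0355 m and angle between socket_20_mid's own z axis and vertical below 0.08 rad) and (x of socket_26_mid in the frame of bay3 between -0.021 and 0.021 m and y of socket_26_mid in the frame of bay3 between -0.021 and 0.021 m and z of socket_26_mid in the frame of bay3 between 0.0285 and 0.0365 m and angle between socket_26_mid's own z axis and vertical below 0.08 rad) and (x of socket_32_mid in the frame of bay2 between -0.021 and 0.021 m and y of socket_32_mid in the frame of bay2 between -0.021 and 0.021 m and z of socket_32_mid in the frame of bay2 between 0.03 and 0.038 m and angle between socket_32_mid's own z axis and vertical below 0.08 rad) and (x of socket_38_mid in the frame of bay1 between -0.021 and 0.021 m and y of socket_38_mid in the frame of bay1 between -0.021 and 0.021 m and z of socket_38_mid in the frame of bay1 between 0.0315 and 0.0395 m and angle between socket_38_mid's own z axis and vertical below 0.08 rad))) and x of cover_handle in the frame of bay2 between -0.013 and 0.013 m and y of cover_handle in the frame of bay2 between 0.017 and 0.043 m and z of cover_handle in the frame of bay2 between 0.106 and 0.114 m and angle between cover_handle's own z axis and vertical below 0.04 rad and angle between the y axis of cover_handle and the y axis of bay2, either way round below 0.15 rad and linear speed of each of cover, socket_20, socket_26, socket_32, socket_38 below 0.02 m/s); the robot touches nothing.
It fails at once if a socket or the cover is knocked over (tipped more than 45 degrees) (angle between any of cover_handle, socket_20_mid, socket_26_mid, socket_32_mid, socket_38_mid's own z axis and vertical above 0.8 rad).
It also fails if it takes over 120 s, if anything falls off the work surface, if the arm or the gripper's body presses on something with over 40 N, if the wrist force passes 120 N, or if a joint passes its speed limit or range.

### The arm

A 6-joint arm with a two-finger parallel gripper is mounted at the origin on the work surface. World frame = base frame: x ahead of the robot, y to its left, z up, the work surface at z = 0. Lengths are in m, angles in rad, forces in N, time in s.
With the tool pointing down it reaches from about 0.25 to 0.725 m from the base axis. Payload 4 kg.
Tool frame: the origin (TCP) lies at the centre of the arm's flange, where the gripper is bolted on; the fingertips stand 173 mm ahead of it and the grasp point (between the pads) lies 155 mm ahead of it; x points along the fingers, z is the direction in which the jaws open and shut, and the axes are right-handed (so a half turn about x gives the same grasp; the last joint's range is limited). The gripper opens to 85 mm and grips with 20 to 120 N. Pads are 22 mm wide; open, the fingers measure 114 mm over their backs; the gripper's body (76 mm by 85 mm) begins 54 mm behind the grasp point. The pads swing forward as they close: fully open they stand 13 mm farther back than shut.
Start: joints at [1.209, 0.241, 0.005, 1.335, 0, 1.571], TCP at [0.177, 0.468, 0.405] pointing down, gripper open.
Joint ranges: [-2.72, 2.72], [-1.05, 1.87], [-1.09, 1.28], [-1.99, 2.15], [-1.42, 1.44], [-3.14, 3.14]. Speed limits (rad/s): [2.79, 2.79, 3.14, 3.14, 3.14, 3.14].

### API

Orientations are given as a unit quaternion [x, y, z, w].
In Python, from workcell import bot gives the robot as it stands.
- The arm moves only by the tool arm_command, never from a script. Its argument "moves" is one flat list of numbers, 7 for each row, row after row: the shift along the tool's x, y, z in m, then the turn, a rotation vector about the tool's x, y, z in rad, then the closure, from -1 (fully open) to 1 (shut). A call has 1 to 20 rows; each row shifts and turns the pose as measured when the row begins, along the tool's axes as they then stand; what a row does not reach is not made up. A row lasts 1/12 s, in which the tool goes at most 41.7 mm and 7.16 degrees, less where a joint would pass 70% of its speed; a pose out of reach is approached as far as the arm can. A call with a gripper value outside its range is refused whole. The fingers move at their own pace and stop on an object; the grip force is fixed at half the most. Time passes only in rows, so rows that do not move let the fingers close. It gives the time, the measured TCP pose, the force and the opening at its end, in the units of the state.
- bot.get_obs(): the state, without advancing time (a new reading comes with each control period).
- bot.camera(name): name is "scene" or "top"; returns the picture (384x512x3 uint8, red, green, blue); there is no depth.
- bot.get_calibration(name): a dict with "mtx" (3x3 intrinsics, pixels), "world_from_camera" (4x4, takes a point from camera to world coordinates). Camera axes: x right, y up, looking along -z (the intrinsics and any distortion apply to the point x, -y, -z); pixel columns grow to the right and rows downward; lengths in m; the calibration is good to about 2 mm. A picture is of the moment at which its call begins. get_calibration takes no time and is no camera call.
- bot.job_done(): hands the job in, once; it reports no verdict.
The state is a dict: "clock": time; "joint_pos": joint angles; "joint_vel": joint speeds; "tau": joint torques, N m; "eef_pos": TCP position; "tool_rot": TCP orientation; "ft_force": force on the tool from outside, world axes, zero at the start; "ft_torque": the same for the moment, N m; "grip_width": finger opening in m.
Only numpy, scipy, OpenCV 4.12 (cv2) and the standard library are available. Lean on these libraries where they do the work, as an engineer would, in place of code of your own. Each camera call takes 0.05 s, during which the arm holds its last target.

## Working session

There is one attempt and no reset: what is moved stays moved. The work goes in short steps, Python scripts to look and compute and a tool call to move; the robot and the scene stay as the last step left them, time stands still between calls to the robot, and variables do not carry over. Pictures are saved under pics/ and viewed, and the job is handed in when it is done.

Besides the shell and the picture viewer there is one more tool, called after "Emit:" as name(argument=value, ...) on one line, values as JSON. arm_command: Moves the arm, as the interface text tells. Its arguments: {"type":"object","properties":{"moves":{"type":"array"}},"required":["moves"]}

```bash
mkdir -p pics; ls; python3 - <<'E'
from workcell import bot
import cv2
for n in ["scene","top"]:
    im=bot.camera(n); cv2.imwrite(f"pics/{n}0.png",cv2.cvtColor(im,cv2.COLOR_RGB2BGR))
    c=bot.get_calibration(n); print(n,c)
print(bot.get_obs())
E
```

```text
pics
scene {'mtx': array([[468.49251607,   0.        , 255.09809603],
       [  0.        , 468.49251607, 196.65530601],
       [  0.        ,   0.        ,   1.        ]]), 'world_from_camera': array([[-0.79364632, -0.4128286 ,  0.4468759 ,  1.08745549],
       [ 0.60833333, -0.5294623 ,  0.59127002,  0.64809375],
       [-0.00748923,  0.74110877,  0.6713432 ,  0.8249447 ],
       [ 0.        ,  0.        ,  0.        ,  1.        ]])}
top {'mtx': array([[426.28849427,   0.        , 258.25989466],
       [  0.        , 426.28849427, 197.30861348],
       [  0.        ,   0.        ,   1.        ]]), 'world_from_camera': array([[-0.00766466,  0.98915874, -0.14665003,  0.41614978],
       [-0.99991728, -0.00606663,  0.01134105,  0.01488042],
       [ 0.01032843,  0.14672482,  0.98912343,  1.32016102],
       [ 0.        ,  0.        ,  0.        ,  1.        ]])}
{'clock': 0.1, 'joint_pos': array([ 1.20901298e+00,  2.41393402e-01,  3.85053497e-03,  1.33521913e+00,
       -4.21164726e-05,  1.57080801e+00]), 'joint_vel': array([ 0.00033558, -0.00101498,  0.00369255, -0.00132862, -0.00129557,
       -0.00147669]), 'tau': array([ 4.02729656e-04, -3.73138261e+01,  2.53009790e+01,  1.08623868e-02,
        8.06098910e-05, -9.30018558e-06]), 'eef_pos': array([0.17689247, 0.46740965, 0.4038706 ]), 'tool_rot': array([-0.40229212,  0.58236062,  0.40147762,  0.58123393]), 'ft_force': array([-0.50735702,  0.55402988, -0.16069787]), 'ft_torque': array([ 0.00257937, -0.01097633,  0.00803635]), 'grip_width': 0.08566308103400426}
```

View pics/scene0.png

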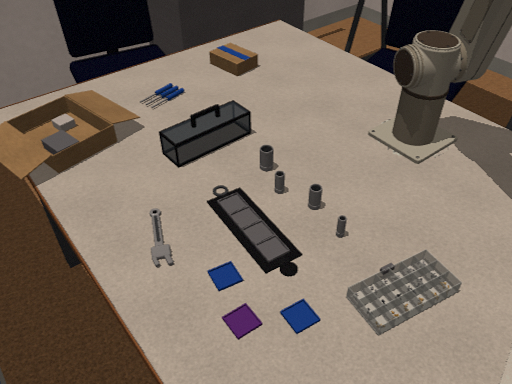

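View pics/top0.png

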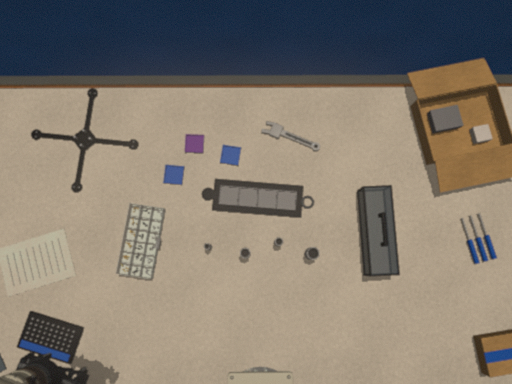

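The tray runs roughly along y. The eye (ring) is at top px (308,201) and the solid tongue at (208,194). There are four sockets near row 250, and the cover is at (378,230). Next I'll enlarge the crops.

```bash
cat > h.py <<'E'
from workcell import bot
import cv2, numpy as np
from scipy.spatial.transform import Rotation as R
def px2w(n,u,v,z):
    c=bot.get_calibration(n);K=c['mtx'];T=c['world_from_camera']
    d=np.array([(u-K[0,2])/K[0,0],-(v-K[1,2])/K[1,1],-1.]);d=T[:3,:3]@d;o=T[:3,3]
    return (o+d*(z-o[2])/d[2])[:2]
def w2px(n,p):
    c=bot.get_calibration(n);K=c['mtx'];T=c['world_from_camera']
    q=T[:3,:3].T@(np.array(p,float)-T[:3,3])
    return np.array([K[0,0]*q[0]/-q[2]+K[0,2],K[1,1]*-q[1]/-q[2]+K[1,2]])
def snap(n,f):
    im=cv2.cvtColor(bot.camera(n),cv2.COLOR_RGB2BGR);cv2.imwrite(f,im);return im
def crop(im,x0,y0,x1,y1,s,f):
    c=cv2.resize(im[y0:y1,x0:x1],None,fx=s,fy=s,interpolation=cv2.INTER_CUBIC)
    for x in range((x0+9)//10*10,x1,10):
        cv2.line(c,((x-x0)*s,0),((x-x0)*s,6 if x%50 else 14),(0,255,255),1)
        if x%20==0: cv2.putText(c,str(x),((x-x0)*s+2,20),0,.4,(0,255,255),1)
    for y in range((y0+9)//10*10,y1,10):
        cv2.line(c,(0,(y-y0)*s),(6,(y-y0)*s),(0,255,255),1)
        if y%20==0: cv2.putText(c,str(y),(8,(y-y0)*s+4),0,.4,(0,255,255),1)
    cv2.imwrite(f,c)
def state():
    o=bot.get_obs();r=R.from_quat(o['tool_rot']);print('t',o['clock'],'tcp',o['eef_pos'].round(4),'x',r.as_matrix()[:,0].round(3),'y',r.as_matrix()[:,1].round(3),'z',r.as_matrix()[:,2].round(3),'F',o['ft_force'].round(1),'w',round(o['grip_width'],4),'q',o['joint_pos'].round(2))
def to(p,zdir,xdir=(0,0,-1)):
    """print shift & rotvec in tool axes to flange pose p with jaws along zdir"""
    o=bot.get_obs();r=R.from_quat(o['tool_rot'])
    x=np.array(xdir,float);z=np.array(zdir,float);z-=x*(x@z);z/=np.linalg.norm(z);y=np.cross(z,x)
    rt=R.from_matrix(np.c_[x,y,z])
    print('shift',r.inv().apply(np.array(p)-o['eef_pos']).round(4),'rot',(r.inv()*rt).as_rotvec().round(4))
E
python3 - <<'E'
from h import *
im=cv2.imread('pics/top0.png')
crop(im,195,170,325,270,6,'pics/c1.png')
crop(im,345,175,415,285,5,'pics/c2.png')
im=cv2.imread('pics/scene0.png')
crop(im,200,135,360,285,5,'pics/c3.png')
crop(im,150,90,270,170,6,'pics/c4.png')
E
```

```text
(no output)
```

View pics/c1.png

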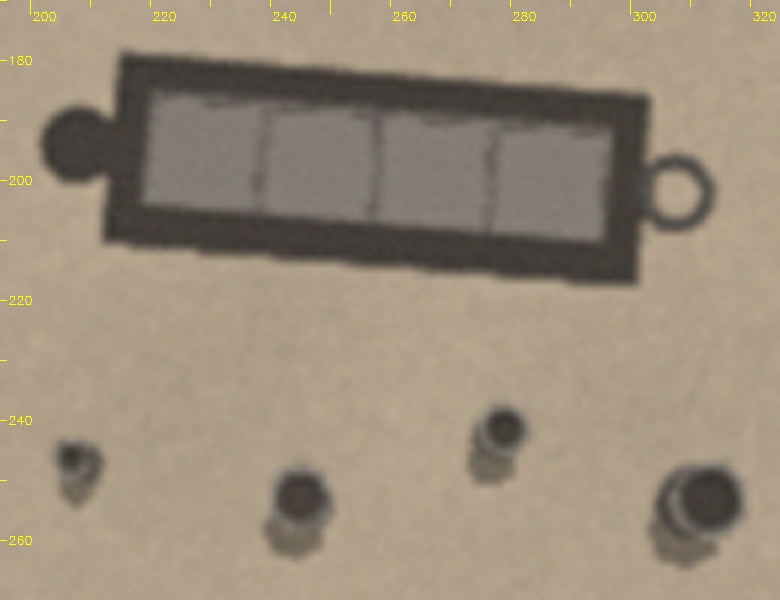

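View pics/c2.png

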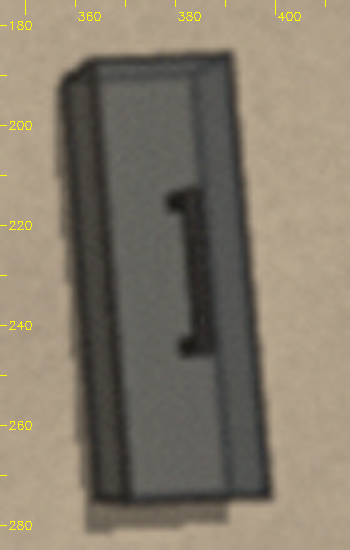

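View pics/c3.png

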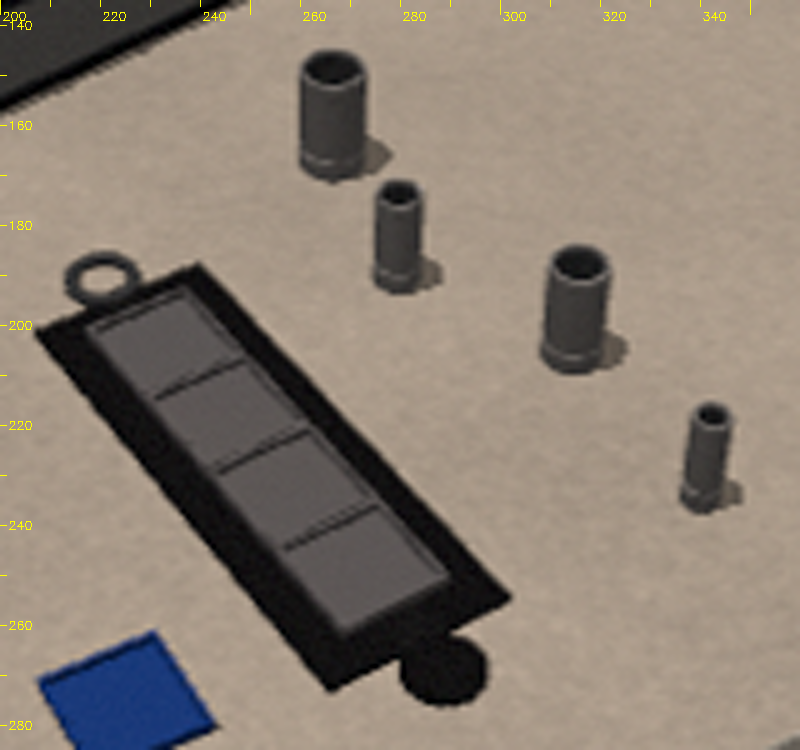

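View pics/c4.png

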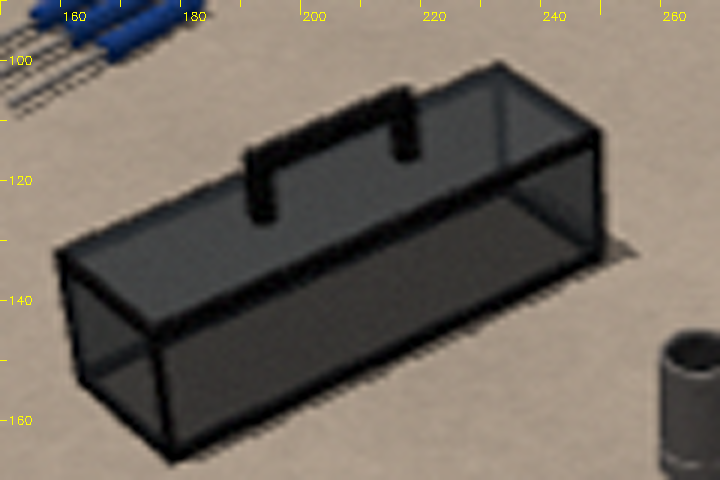

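```bash
cat > m.py <<'E'
from h import *
from scipy.optimize import least_squares
S={'20':((342,217.5),(207,246),.058),'26':((279.8,173.5),(278.8,241.5),.060),'32':((315.8,187),(245,252.5),.063),'38':((266.7,148.7),(313.2,253.2),.066)}
for k,(a,b,z) in S.items(): print(k,px2w('scene',*a,z).round(4),px2w('top',*b,z).round(4))
def fit(obs,g):
    def f(p):
        c,s=np.cos(p[2]),np.sin(p[2]);r=[]
        for n,l,uv in obs: r+=list(w2px(n,[p[0]+c*l[0]-s*l[1],p[1]+s*l[0]+c*l[1],l[2]])-np.array(uv))
        return r
    o=least_squares(f,g);print(o.x.round(4),'res',np.abs(o.fun).max().round(2),'angle deg',np.degrees(o.x[2]).round(2));return o.x
# tray: local y toward the left (+y world)
for cams in ['top','scene',None]:
  obs=[('top',(.051,.14,.004),(215.3,178.8)),('top',(.051,-.14,.004),(303.3,186)),('top',(-.051,-.14,.004),(301.2,217.2)),('top',(-.051,.14,.004),(212.2,210)),
  ('scene',(.051,-.14,.004),(207.5,201.5)),('scene',(-.051,-.14,.004),(240,187.6)),('scene',(-.051,.14,.004),(302,254.3)),('scene',(.051,.14,.004),(266.5,273))]
  print('tray',cams);t=fit([o for o in obs if cams in(None,o[0])],[.45,0,0])
for i in range(4):
    y=-.09+.06*i;print('bay',i+1,(t[:2]+y*np.array([-np.sin(t[2]),np.cos(t[2])])).round(4))
for cams in ['top','scene',None]:
  h,l=.042,.131
  # local: y along length, +y end = near robot (bottom of top view) ; +x = left (+y world)
  obs=[('top',(h,-l,.078),(363.4,187)),('top',(-h,-l,.078),(391.4,185.5)),('top',(h,l,.078),(371,274.4)),('top',(-h,l,.078),(399.4,274.4)),
  ('scene',(-h,-l,.078),(160,132)),('scene',(h,-l,.078),(175.8,145)),('scene',(h,l,.078),(250,112.2)),('scene',(-h,l,.078),(233.3,100.5)),
  ('scene',(-h,-l,0),(163.7,153.3)),('scene',(h,-l,0),(179.2,166.7)),('scene',(h,l,0),(250.3,133))]
  print('cover',cams);c=fit([o for o in obs if cams in(None,o[0])],[.4,-.3,1.57])
E
python3 m.py
```

```text
20 [0.4618 0.1538] [0.4595 0.1522]
26 [ 0.4742 -0.0569] [ 0.4711 -0.059 ]
32 [0.4401 0.0412] [0.4396 0.0405]
38 [ 0.4392 -0.1551] [ 0.436  -0.1587]
tray top
[ 6.094e-01  6.000e-04 -8.840e-02] res 0.57 angle deg -5.06
tray scene
[ 0.6123  0.0055 -0.0901] res 1.12 angle deg -5.17
tray None
[ 0.6107  0.003  -0.0899] res 1.26 angle deg -5.15
bay 1 [ 0.6027 -0.0867]
bay 2 [ 0.608  -0.0269]
bay 3 [0.6134 0.0329]
bay 4 [0.6188 0.0926]
cover top
[ 0.5027 -0.358   1.6069] res 1.37 angle deg 92.07
cover scene
[ 0.5036 -0.3549  1.6101] res 0.89 angle deg 92.25
cover None
[ 0.5028 -0.3568  1.6093] res 1.36 angle deg 92.21
```

Candidates:
- **Tray:** the black tray at top px (257,198), with the eye ring at (308,201). I'm ignoring the blue and purple squares at (231,155), (174,175) and (195,144).
- **Sockets:** 20 at (207,246), 32 at (245,253), 26 at (279,241), 38 at (313,253). The close crops confirm the size order.
- **Cover:** (378,230).

Both cameras agree to about 3 mm. The 20 goes next to the eye (bay1, −y), then 26, 32 and 38.

```bash
cat > go.py <<'E'
import sys
from h import *
state()
a=[float(v) for v in sys.argv[1:]]
j=np.radians(a[3]) if len(a)>3 else np.radians(-5.15)
to(a[:3],(np.cos(j),np.sin(j),0))
E
python3 go.py .4607 .153 .30; python3 go.py .4607 .153 .30 175
```

```text
t 0.1 tcp [0.1769 0.4674 0.4039] x [-0.001 -0.002 -1.   ] y [-0.935  0.354 -0.   ] z [ 0.354  0.935 -0.002] F [-0.5  0.6 -0.2] w 0.0857 q [ 1.21  0.24  0.    1.34 -0.    1.57]
shift [ 0.1043 -0.3767 -0.1934] rot [ 1.2989 -0.0017  0.0013]
t 0.1 tcp [0.1769 0.4674 0.4039] x [-0.001 -0.002 -1.   ] y [-0.935  0.354 -0.   ] z [ 0.354  0.935 -0.002] F [-0.5  0.6 -0.2] w 0.0857 q [ 1.21  0.24  0.    1.34 -0.    1.57]
shift [ 0.1043 -0.3767 -0.1934] rot [-1.8453e+00 -1.4000e-03 -1.8000e-03]
```

Emit:
arm_command(moves=[0,0,0,0.11,0,0,-1,0,0,0,0.11,0,0,-1,0,0,0,0.11,0,0,-1,0,0,0,0.11,0,0,-1,0,0,0,0.11,0,0,-1,0,0,0,0.11,0,0,-1,0,0,0,0.11,0,0,-1,0,0,0,0.11,0,0,-1,0,0,0,0.11,0,0,-1,0,0,0,0.11,0,0,-1,0,0,0,0.11,0,0,-1,0,0,0,0.09,0,0,-1])

```text
clock: 1.1
eef_pos: [0.1762, 0.4655, 0.3971]
tool_rot: [0.049, 0.707, -0.061, 0.703]
ft_force: [-0.3, 0.2, -0.3]
grip_width: 0.0858
```

```bash
python3 go.py .4607 .153 .30
```

```text
t 1.1 tcp [0.1762 0.4655 0.3971] x [-0.006 -0.017 -1.   ] y [ 0.154  0.988 -0.017] z [ 0.988 -0.154 -0.004] F [-0.3  0.2 -0.3] w 0.0858 q [ 1.21  0.25 -0.01  1.34 -0.    2.93]
shift [ 0.1005 -0.2632  0.3297] rot [-0.0649 -0.0042  0.0172]
```

Emit:
arm_command(moves=[0,-0.024,0.03,0,0,0.0017,-1,0,-0.024,0.03,0,0,0.0017,-1,0,-0.024,0.03,0,0,0.0017,-1,0,-0.024,0.03,0,0,0.0017,-1,0,-0.024,0.03,0,0,0.0017,-1,0,-0.024,0.03,0,0,0.0017,-1,0.01,-0.024,0.03,0,0,0.0017,-1,0.01,-0.024,0.03,0,0,0.0017,-1,0.02,-0.024,0.03,0,0,0.0017,-1,0.02,-0.024,0.03,0,0,0.0017,-1,0.02,-0.02,0.03,0,0,0,-1,0,0,0,0,0,0,-1])

```text
clock: 2.1
eef_pos: [0.467, 0.1517, 0.3149]
tool_rot: [0.052, 0.706, -0.052, 0.704]
ft_force: [-0.8, -0.3, -0.6]
grip_width: 0.0855
```

```bash
python3 go.py .4607 .153 .27
```

```text
t 2.1 tcp [0.467  0.1517 0.3149] x [-0.003  0.    -1.   ] y [ 0.147  0.989 -0.   ] z [ 0.989 -0.147 -0.003] F [-0.8 -0.3 -0.6] w 0.0855 q [ 0.31  0.28 -0.18  1.11  0.    2.03]
shift [ 0.0449  0.0003 -0.0062] rot [-0.0581 -0.0032  0.0003]
```

Emit:
arm_command(moves=[0.025,0,-0.006,-0.058,0,0,-1,0.025,0,0,0,0,0,-1,0.025,0,0,0,0,0,-1,0.02,0,0,0,0,0,-1,0.015,0,0,0,0,0,-1,0.004,0,0,0,0,0,-1,0,0,0,0,0,0,-1])

```text
clock: 2.68
eef_pos: [0.4601, 0.1507, 0.1948]
tool_rot: [0.033, 0.709, -0.034, 0.703]
ft_force: [-0.5, -0.1, -1.2]
grip_width: 0.0853
```

```bash
python3 go.py .4607 .153 .197;python3 -c "
from h import *
im=snap('scene','pics/s1.png');crop(im,270,140,400,260,6,'pics/s1c.png')
im=snap('top','pics/t1.png');crop(im,170,200,260,280,6,'pics/t1c.png')"
```

```text
t 2.6833 tcp [0.4601 0.1507 0.1948] x [-0.009 -0.    -1.   ] y [ 0.094  0.996 -0.001] z [ 0.995 -0.094 -0.009] F [-0.5 -0.1 -1.2] w 0.0853 q [ 0.32  0.41 -0.35  0.81  0.    1.98]
shift [-0.0022  0.0024  0.0003] rot [-0.0047 -0.0086  0.001 ]
```

View pics/s1c.png

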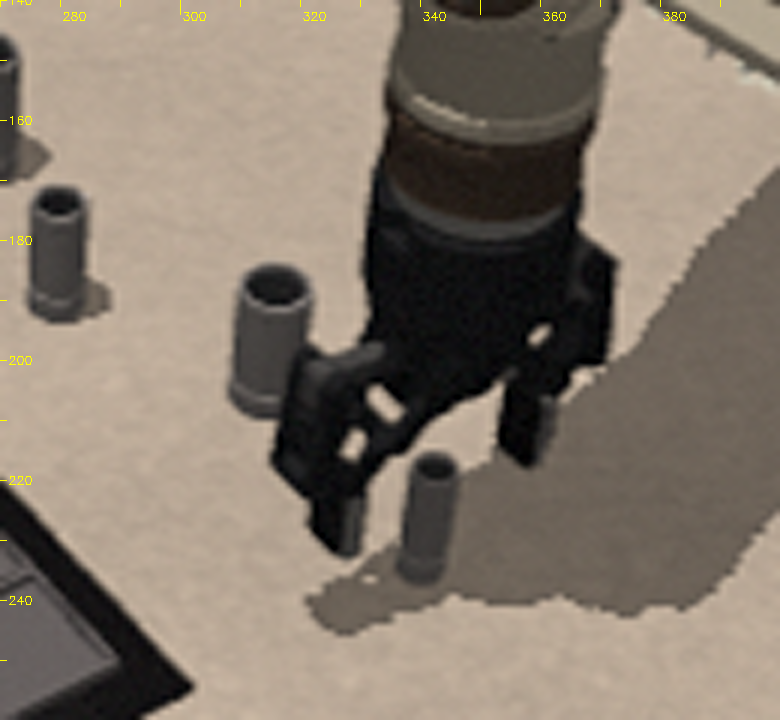

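The socket stands between the jaws at about (341,225), with the pads on both sides. Closing.

Emit:
arm_command(moves=[0,0.002,0,-0.004,-0.0086,0,0,0,0,0,0,0,0,0.2,0,0,0,0,0,0,0.5,0,0,0,0,0,0,1,0,0,0,0,0,0,1,0,0,0,0,0,0,1,0,0,0,0,0,0,1,0,0,0,0,0,0,1,0,0,0,0,0,0,1])

```text
clock: 3.53
eef_pos: [0.4635, 0.1544, 0.202]
tool_rot: [0.033, 0.701, -0.03, 0.711]
ft_force: [1.0, 0.4, -0.5]
grip_width: 0.0183
```

```bash
python3 go.py .4607 .153 .197
```

```text
t 3.5333 tcp [0.4635 0.1544 0.202 ] x [ 0.014  0.003 -1.   ] y [0.089 0.996 0.005] z [ 0.996 -0.089  0.014] F [ 1.   0.4 -0.5] w 0.0183 q [ 0.32  0.4  -0.35  0.81 -0.    1.98]
shift [ 0.005  -0.0017 -0.0027] rot [ 0.0005  0.0138 -0.0046]
```

Emit:
arm_command(moves=[-0.02,0,0,0,0.003,0,1,-0.025,0,0,0,0.004,0,1,-0.025,0,0,0,0.004,0,1,-0.025,0,0,0,0.003,0,1])

```text
clock: 3.87
eef_pos: [0.4593, 0.1527, 0.2926]
tool_rot: [0.031, 0.713, -0.032, 0.7]
ft_force: [1.1, -0.7, -0.3]
grip_width: 0.0183
```

```bash
python3 go.py .6027 -.0867 .30; python3 -c "
from h import *
im=snap('scene','pics/s2.png');crop(im,200,100,400,260,4,'pics/s2c.png')"
```

```text
t 3.8667 tcp [0.4593 0.1527 0.2926] x [-0.018 -0.001 -1.   ] y [ 0.09   0.996 -0.003] z [ 0.996 -0.09  -0.018] F [ 1.1 -0.7 -0.3] w 0.0183 q [ 0.32  0.3  -0.22  1.07  0.    1.98]
shift [-0.0097 -0.2257  0.1641] rot [ 0.0002 -0.0179  0.0029]
```

View pics/s2c.png

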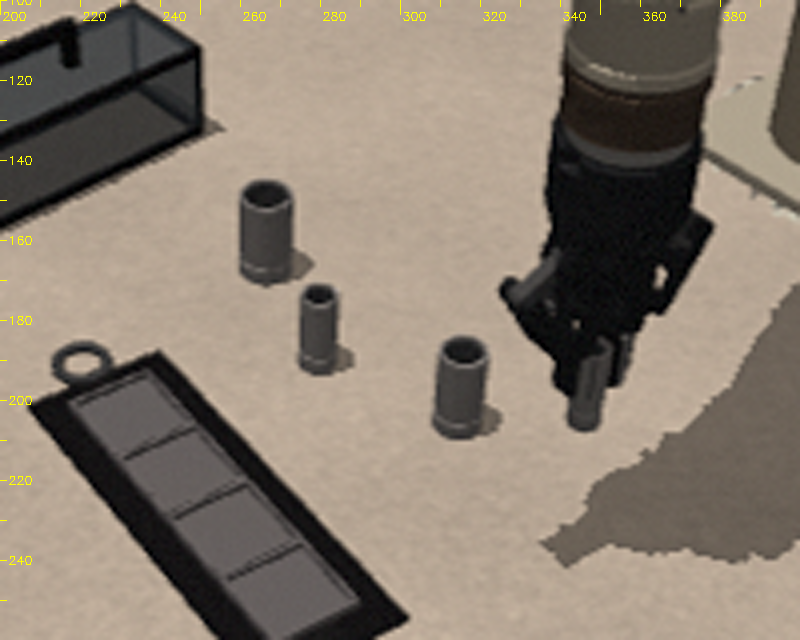

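The 20 socket is held upright and lifted. Moving it over bay1.

Emit:
arm_command(moves=[-0.005,-0.0282,0.0205,0,-0.004,0,1,-0.005,-0.0282,0.0205,0,-0.004,0,1,0,-0.0282,0.0205,0,-0.004,0,1,0,-0.0282,0.0205,0,0,0,1,0,-0.0282,0.0205,0,0,0,1,0,-0.0282,0.0205,0,0,0,1,0,-0.0282,0.0205,0,0,0,1,0,-0.025,0.018,0,0,0,1,0,0,0,0,0,0,1,0,0,0,0,0,0,1])

```text
clock: 4.75
eef_pos: [0.6097, -0.092, 0.3079]
tool_rot: [0.03, 0.704, -0.028, 0.709]
ft_force: [-1.0, 0.6, -0.7]
grip_width: 0.0177
```

```bash
python3 go.py .6027 -.0867 .22
```

```text
t 4.75 tcp [ 0.6097 -0.092   0.3079] x [ 0.008  0.002 -1.   ] y [0.083 0.997 0.003] z [ 0.996 -0.083  0.008] F [-1.   0.6 -0.7] w 0.0177 q [-0.15  0.52  0.16  1.21  0.    1.5 ]
shift [ 0.0878  0.0044 -0.0081] rot [ 0.0066  0.0079 -0.0031]
```

Emit:
arm_command(moves=[0.022,0.004,-0.008,0.006,0.0079,0,1,0.022,0,0,0,0,0,1,0.022,0,0,0,0,0,1,0.014,0,0,0,0,0,1,0.006,0,0,0,0,0,1,0,0,0,0,0,0,1,0,0,0,0,0,0,1])

```text
clock: 5.33
eef_pos: [0.5997, -0.0834, 0.2176]
tool_rot: [0.032, 0.707, -0.029, 0.705]
ft_force: [0.4, -0.2, -0.8]
grip_width: 0.018
```

```bash
python3 go.py .6027 -.0867 .208; python3 -c "
from h import *
im=snap('scene','pics/s3.png');crop(im,180,100,310,220,6,'pics/s3c.png')"
```

```text
t 5.3333 tcp [ 0.5997 -0.0834  0.2176] x [-0.003  0.004 -1.   ] y [0.087 0.996 0.004] z [ 0.996 -0.087 -0.003] F [ 0.4 -0.2 -0.8] w 0.018 q [-0.14  0.58  0.02  1.01  0.    1.52]
shift [ 0.0096 -0.003   0.0033] rot [ 0.0028 -0.003  -0.004 ]
```

View pics/s3c.png

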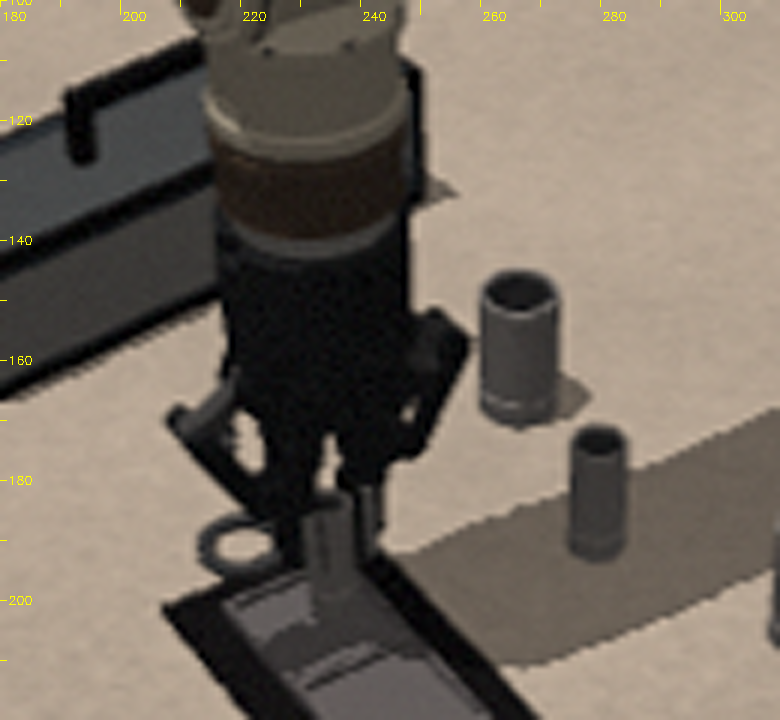

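Emit:
arm_command(moves=[0.006,-0.003,0.003,0,0,0,1,0.003,0,0,0,0,0,1,0.001,0,0,0,0,0,1,0,0,0,0,0,0,1])

```text
clock: 5.72
eef_pos: [0.6045, -0.0866, 0.2108]
tool_rot: [0.032, 0.705, -0.029, 0.708]
ft_force: [-0.2, -1.1, -1.3]
grip_width: 0.0183
```

```bash
python3 go.py .6027 -.0867 .208
```

```text
t 5.7167 tcp [ 0.6045 -0.0866  0.2108] x [ 0.005  0.003 -1.   ] y [0.086 0.996 0.004] z [ 0.996 -0.086  0.004] F [-0.2 -1.1 -1.3] w 0.0183 q [-0.14  0.6   0.02  0.99  0.    1.51]
shift [ 0.0028 -0.0002 -0.0018] rot [ 0.0038  0.0044 -0.0036]
```

Emit:
arm_command(moves=[0.003,0,0,0,0,0,1,0.002,0,0,0,0,0,1])

```text
clock: 5.88
eef_pos: [0.605, -0.0869, 0.2079]
tool_rot: [0.032, 0.704, -0.029, 0.709]
ft_force: [-6.1, 1.1, 14.0]
grip_width: 0.0184
```

Contact with the bay floor (14 N). Opening, then rising.

Emit:
arm_command(moves=[0,0,0,0,0,0,0.3,0,0,0,0,0,0,-0.2,0,0,0,0,0,0,-1,0,0,0,0,0,0,-1,0,0,0,0,0,0,-1,0,0,0,0,0,0,-1,-0.01,0,0,0,0,0,-1,-0.02,0,0,0,0,0,-1,-0.025,0,0,0,0,0,-1,-0.025,0,0,0,0,0,-1,-0.025,0,0,0,0,0,-1])

```text
clock: 6.8
eef_pos: [0.6018, -0.087, 0.3116]
tool_rot: [0.032, 0.709, -0.029, 0.704]
ft_force: [0.1, -0.0, 0.2]
grip_width: 0.085
```

```bash
python3 go.py .4727 -.058 .29; python3 -c "
from h import *
im=snap('scene','pics/s4.png');crop(im,180,100,310,220,6,'pics/s4c.png')"
```

```text
t 6.8 tcp [ 0.6018 -0.087   0.3116] x [-0.007  0.005 -1.   ] y [0.087 0.996 0.004] z [ 0.996 -0.087 -0.007] F [ 0.1 -0.   0.2] w 0.085 q [-0.14  0.51  0.15  1.22  0.    1.51]
shift [ 0.0226  0.0176 -0.131 ] rot [ 0.003  -0.0071 -0.0043]
```

View pics/s4c.png

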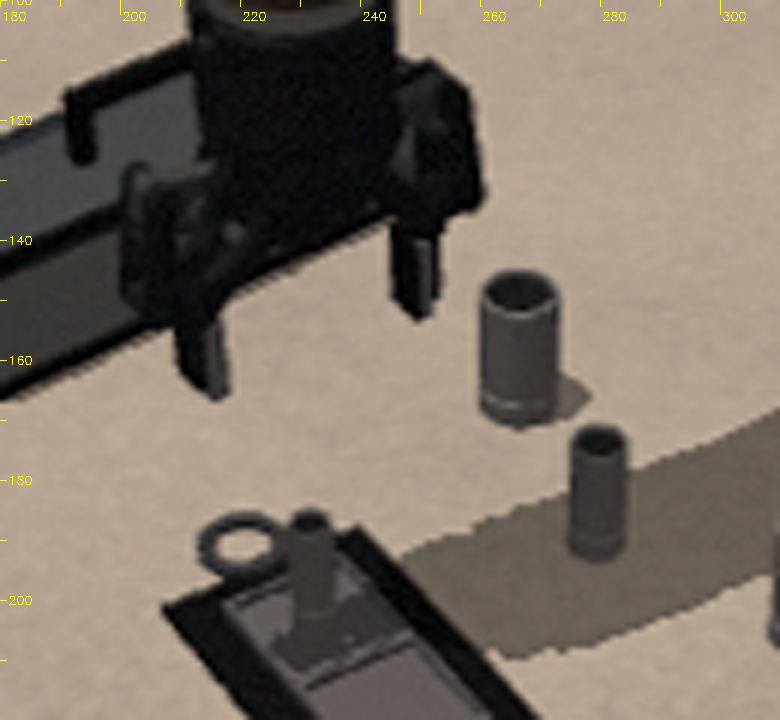

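The 20 stands upright in bay1, its base at about (232,202). Next is the 26.

Emit:
arm_command(moves=[0.004,0.0044,-0.0325,0,-0.007,0,-1,0.004,0.0044,-0.0325,0,0,0,-1,0.004,0.0044,-0.0325,0,0,0,-1,0.004,0.0044,-0.0325,0,0,0,-1,0,0,0,0,0,0,-1,0,0,0,0,0,0,-1])

```text
clock: 7.35
eef_pos: [0.4714, -0.0576, 0.3038]
tool_rot: [0.032, 0.699, -0.03, 0.713]
ft_force: [1.1, -1.3, -0.1]
grip_width: 0.0854
```

```bash
python3 go.py .4727 -.058 .20
```

```text
t 7.35 tcp [ 0.4714 -0.0576  0.3038] x [ 0.02   0.001 -1.   ] y [0.087 0.996 0.003] z [ 0.996 -0.087  0.019] F [ 1.1 -1.3 -0.1] w 0.0854 q [-0.12  0.25 -0.25  1.04  0.    1.54]
shift [ 0.1038 -0.0006 -0.0007] rot [ 0.0027  0.0195 -0.0032]
```

Emit:
arm_command(moves=[0.025,0,0,0,0.015,0,-1,0.025,0,0,0,0,0,-1,0.025,0,0,0,0,0,-1,0.02,0,0,0,0,0,-1,0.006,0,0,0,0,0,-1,0,0,0,0,0,0,-1])

```text
clock: 7.85
eef_pos: [0.4793, -0.0584, 0.2059]
tool_rot: [0.031, 0.699, -0.03, 0.714]
ft_force: [0.8, 1.0, 0.5]
grip_width: 0.0852
```

```bash
python3 go.py .4727 -.058 .199
```

```text
t 7.85 tcp [ 0.4793 -0.0584  0.2059] x [ 0.021  0.001 -1.   ] y [0.087 0.996 0.003] z [ 0.996 -0.087  0.021] F [0.8 1.  0.5] w 0.0852 q [-0.12  0.39 -0.36  0.8   0.    1.54]
shift [ 0.0067 -0.0002 -0.0068] rot [ 0.0027  0.0209 -0.0026]
```

Emit:
arm_command(moves=[0.004,0,-0.006,0,0.015,0,-1,0.002,0,0,0,0.006,0,-1,0,0,0,0,0,0,-1])

```text
clock: 8.1
eef_pos: [0.4754, -0.0582, 0.2017]
tool_rot: [0.032, 0.706, -0.03, 0.707]
ft_force: [-0.0, -0.3, -0.6]
grip_width: 0.0852
```

```bash
python3 go.py .4727 -.058 .199
```

```text
t 8.1 tcp [ 0.4754 -0.0582  0.2017] x [ 0.002  0.002 -1.   ] y [0.087 0.996 0.002] z [ 0.996 -0.087  0.002] F [-0.  -0.3 -0.6] w 0.0852 q [-0.12  0.39 -0.37  0.81  0.    1.54]
shift [ 0.0027 -0.     -0.0028] rot [ 0.0026  0.002  -0.0024]
```

Emit:
arm_command(moves=[0.002,0,-0.002,0,0,0,0,0,0,0,0,0,0,0.2,0,0,0,0,0,0,0.5,0,0,0,0,0,0,1,0,0,0,0,0,0,1,0,0,0,0,0,0,1,0,0,0,0,0,0,1])

```text
clock: 8.68
eef_pos: [0.4747, -0.0582, 0.2029]
tool_rot: [0.031, 0.703, -0.03, 0.709]
ft_force: [0.5, 0.1, -1.4]
grip_width: 0.0244
```

```bash
python3 go.py .4727 -.058 .199
```

```text
t 8.6833 tcp [ 0.4747 -0.0582  0.2029] x [ 0.008  0.001 -1.   ] y [0.087 0.996 0.002] z [ 0.996 -0.087  0.008] F [ 0.5  0.1 -1.4] w 0.0244 q [-0.12  0.39 -0.37  0.81  0.    1.54]
shift [ 0.0038  0.0001 -0.002 ] rot [ 0.0026  0.0082 -0.0021]
```

Emit:
arm_command(moves=[-0.02,0,0,0,0.002,0,1,-0.03,0,0,0,0.002,0,1,-0.03,0,0,0,0,0,1,-0.02,0,0.015,0,0,0,1,0,0.003,0.03,0,0,0,1,0,0.004,0.03,0,0,0,1,0,0.004,0.03,0,0,0,1,0,0.004,0.024,0,0,0,1,0,0.003,0,0,0,0,1,0,0,0,0,0,0,1])

```text
clock: 9.52
eef_pos: [0.6057, -0.0513, 0.3022]
tool_rot: [0.032, 0.709, -0.03, 0.704]
ft_force: [0.2, -0.4, -1.7]
grip_width: 0.0245
```

```bash
python3 go.py .608 -.0269 .2195
```

```text
t 9.5167 tcp [ 0.6057 -0.0513  0.3022] x [-0.007  0.003 -1.   ] y [0.088 0.996 0.003] z [ 0.996 -0.088 -0.007] F [ 0.2 -0.4 -1.7] w 0.0245 q [-0.08  0.51  0.14  1.2   0.    1.57]
shift [0.0828 0.0243 0.0008] rot [ 0.0015 -0.0072 -0.0026]
```

Emit:
arm_command(moves=[0,0.024,0.001,0,-0.006,0,1,0.025,0,0,0,0,0,1,0.025,0,0,0,0,0,1,0.02,0,0,0,0,0,1,0.01,0,0,0,0,0,1,0.003,0,0,0,0,0,1,0,0,0,0,0,0,1])

```text
clock: 10.1
eef_pos: [0.6041, -0.0267, 0.2151]
tool_rot: [0.032, 0.709, -0.031, 0.704]
ft_force: [0.4, -0.7, -1.2]
grip_width: 0.0244
```

```bash
python3 go.py .608 -.0269 .2095
```

```text
t 10.1 tcp [ 0.6041 -0.0267  0.2151] x [-0.007  0.002 -1.   ] y [0.089 0.996 0.002] z [ 0.996 -0.089 -0.007] F [ 0.4 -0.7 -1.2] w 0.0244 q [-0.04  0.59  0.01  1.01  0.    1.62]
shift [0.0056 0.0001 0.0039] rot [ 0.0011 -0.0068 -0.0015]
```

Emit:
arm_command(moves=[0.003,0,0.004,0,-0.006,0,1,0.002,0,0,0,0,0,1,0.002,0,0,0,0,0,1])

```text
clock: 10.35
eef_pos: [0.6089, -0.0276, 0.2104]
tool_rot: [0.032, 0.705, -0.031, 0.708]
ft_force: [-0.0, -0.0, -1.8]
grip_width: 0.0243
```

Emit:
arm_command(moves=[0.002,0,0,0,0,0,1,0.002,0,0,0,0,0,1])

```text
clock: 10.52
eef_pos: [0.6094, -0.0278, 0.2093]
tool_rot: [0.032, 0.704, -0.031, 0.709]
ft_force: [-8.5, -0.4, 15.8]
grip_width: 0.0244
```

Emit:
arm_command(moves=[0,0,0,0,0,0,0.3,0,0,0,0,0,0,-0.2,0,0,0,0,0,0,-1,0,0,0,0,0,0,-1,0,0,0,0,0,0,-1,0,0,0,0,0,0,-1,-0.01,0,0,0,0,0,-1,-0.02,0,0,0,0,0,-1,-0.025,0,0,0,0,0,-1,-0.025,0,0,0,0,0,-1,-0.025,0,0,0,0,0,-1])

```text
clock: 11.43
eef_pos: [0.6073, -0.028, 0.3157]
tool_rot: [0.032, 0.707, -0.031, 0.706]
ft_force: [1.5, -0.0, -0.1]
grip_width: 0.0854
```

```bash
python3 go.py .440 .041 .29; python3 -c "
from h import *
im=snap('scene','pics/s5.png');crop(im,180,100,310,220,6,'pics/s5c.png')"
```

```text
t 11.4333 tcp [ 0.6073 -0.028   0.3157] x [-0.002  0.002 -1.   ] y [0.09  0.996 0.001] z [ 0.996 -0.09  -0.002] F [ 1.5 -0.  -0.1] w 0.0854 q [-0.05  0.5   0.16  1.23  0.    1.61]
shift [ 0.0262  0.0537 -0.1727] rot [-0.0001 -0.0024 -0.0015]
```

View pics/s5c.png

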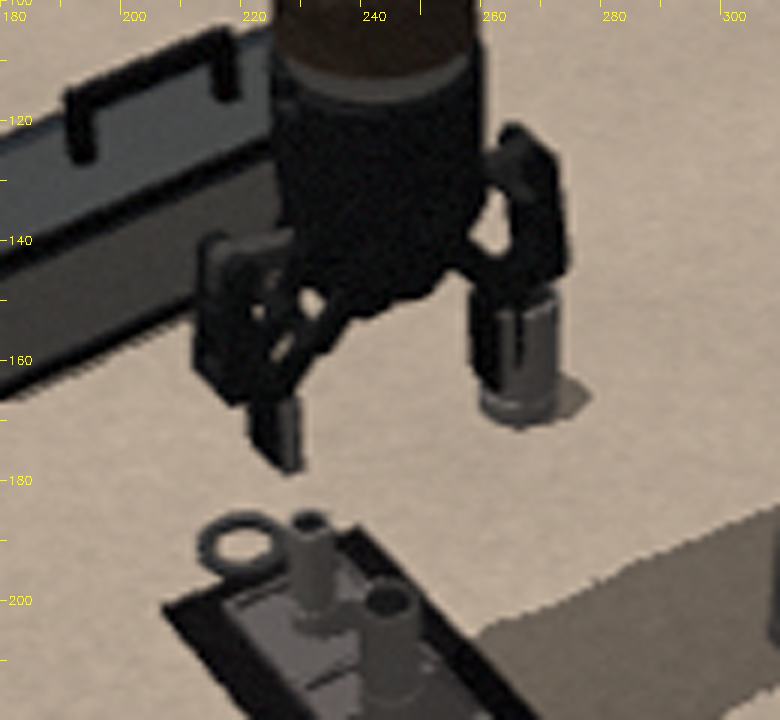

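The 26 stands in bay2, its top at (243,200). Next is the 32.

Emit:
arm_command(moves=[0.004,0.009,-0.029,0,0,0,-1,0.004,0.009,-0.029,0,0,0,-1,0.004,0.009,-0.029,0,0,0,-1,0.004,0.009,-0.029,0,0,0,-1,0,0.009,-0.029,0,0,0,-1,0,0.009,-0.028,0,0,0,-1,0,0,0,0,0,0,-1,0,0,0,0,0,0,-1])

```text
clock: 12.15
eef_pos: [0.4366, 0.0429, 0.3102]
tool_rot: [0.033, 0.698, -0.032, 0.715]
ft_force: [0.6, 0.6, 1.5]
grip_width: 0.0854
```

```bash
python3 go.py .440 .041 .201
```

```text
t 12.15 tcp [0.4366 0.0429 0.3102] x [ 0.025  0.001 -1.   ] y [0.092 0.996 0.003] z [ 0.995 -0.092  0.025] F [0.6 0.6 1.5] w 0.0854 q [ 0.1   0.18 -0.33  1.03 -0.    1.76]
shift [ 0.1092 -0.0019  0.0008] rot [-0.0019  0.0248 -0.0033]
```

Emit:
arm_command(moves=[0.015,-0.002,0,0,0.024,0,-1,0.025,0,0,0,0,0,-1,0.025,0,0,0,0,0,-1,0.022,0,0,0,0.004,0,-1,0.014,0,0,0,0.004,0,-1,0.004,0,0,0,0,0,-1,0,0,0,0,0,0,-1])

```text
clock: 12.73
eef_pos: [0.4443, 0.0393, 0.2009]
tool_rot: [0.035, 0.707, -0.032, 0.706]
ft_force: [-0.1, -0.2, 0.2]
grip_width: 0.0854
```

```bash
python3 go.py .440 .041 .201
```

```text
t 12.7333 tcp [0.4443 0.0393 0.2009] x [-0.001  0.005 -1.   ] y [0.094 0.996 0.005] z [ 0.996 -0.094 -0.001] F [-0.1 -0.2  0.2] w 0.0854 q [ 0.09  0.34 -0.45  0.78  0.    1.75]
shift [-0.0001  0.0012 -0.0045] rot [-0.0046 -0.0011 -0.0049]
```

Emit:
arm_command(moves=[0,0.001,-0.004,0,0,0,0,0,0,0,0,0,0,0.2,0,0,0,0,0,0,0.5,0,0,0,0,0,0,1,0,0,0,0,0,0,1,0,0,0,0,0,0,1,0,0,0,0,0,0,1])

```text
clock: 13.32
eef_pos: [0.4429, 0.0403, 0.2037]
tool_rot: [0.036, 0.705, -0.032, 0.708]
ft_force: [-0.9, 1.2, -2.0]
grip_width: 0.0306
```

```bash
python3 go.py .440 .041 .201
```

```text
t 13.3167 tcp [0.4429 0.0403 0.2037] x [ 0.005  0.005 -1.   ] y [0.096 0.995 0.006] z [ 0.995 -0.096  0.004] F [-0.9  1.2 -2. ] w 0.0306 q [ 0.09  0.33 -0.45  0.78  0.    1.76]
shift [ 0.0027  0.0004 -0.003 ] rot [-0.0058  0.0042 -0.0059]
```

Gripped at TCP z 0.204. Lifting and moving toward bay3 (0.6134, 0.0329).

Emit:
arm_command(moves=[-0.02,0,0,-0.005,0,-0.005,1,-0.03,0,0,0,0,0,1,-0.03,0,0,0,0,0,1,-0.02,0,0.02,0,0,0,1,-0.005,0.001,0.03,0,0,0,1,0,0.001,0.03,0,0,0,1,0,0.001,0.03,0,0,0,1,0,0.002,0.03,0,0,0,1,0,0.002,0.025,0,0,0,1,0,0,0.005,0,0,0,1,0,0,0,0,0,0,1])

```text
clock: 14.23
eef_pos: [0.6148, 0.0317, 0.3112]
tool_rot: [0.031, 0.707, -0.032, 0.706]
ft_force: [-0.4, -0.2, -2.0]
grip_width: 0.0306
```

```bash
python3 go.py .6134 .0329 .2205
```

```text
t 14.2333 tcp [0.6148 0.0317 0.3112] x [-0.002 -0.001 -1.   ] y [ 0.089  0.996 -0.001] z [ 0.996 -0.089 -0.002] F [-0.4 -0.2 -2. ] w 0.0306 q [ 0.05  0.52  0.17  1.23 -0.    1.71]
shift [ 0.0907  0.0011 -0.0014] rot [ 0.0012 -0.002   0.0008]
```

Emit:
arm_command(moves=[0.02,0.001,-0.001,0,0,0,1,0.025,0,0,0,0,0,1,0.022,0,0,0,0,0,1,0.014,0,0,0,0,0,1,0.008,0,0,0,0,0,1,0.003,0,0,0,0,0,1,0,0,0,0,0,0,1])

```text
clock: 14.82
eef_pos: [0.608, 0.0331, 0.2156]
tool_rot: [0.031, 0.709, -0.031, 0.703]
ft_force: [0.0, 0.4, -2.0]
grip_width: 0.0309
```

```bash
python3 go.py .6134 .0329 .2105
```

```text
t 14.8167 tcp [0.608  0.0331 0.2156] x [-0.008 -0.001 -1.   ] y [ 0.088  0.996 -0.001] z [ 0.996 -0.088 -0.008] F [ 0.   0.4 -2. ] w 0.0309 q [ 0.05  0.59  0.03  1.01 -0.    1.71]
shift [0.005  0.0003 0.0054] rot [ 0.0019 -0.0082  0.0014]
```

Emit:
arm_command(moves=[0.002,0,0.005,0,-0.007,0,1,0.002,0,0,0,0,0,1,0.002,0,0,0,0,0,1])

```text
clock: 15.07
eef_pos: [0.6138, 0.0327, 0.212]
tool_rot: [0.031, 0.705, -0.031, 0.708]
ft_force: [-0.7, -0.2, -2.7]
grip_width: 0.0305
```

Emit:
arm_command(moves=[0.002,0,0,0,0,0,1,0.002,0,0,0,0,0,1])

```text
clock: 15.23
eef_pos: [0.6147, 0.0328, 0.2094]
tool_rot: [0.031, 0.704, -0.031, 0.709]
ft_force: [0.2, 0.2, -1.7]
grip_width: 0.0308
```

Emit:
arm_command(moves=[0.002,0,0,0,0,0,1])

```text
clock: 15.32
eef_pos: [0.6148, 0.0327, 0.2091]
tool_rot: [0.031, 0.704, -0.031, 0.709]
ft_force: [-7.0, -1.3, 14.8]
grip_width: 0.031
```

Emit:
arm_command(moves=[0,0,0,0,0,0,0.2,0,0,0,0,0,0,-0.3,0,0,0,0,0,0,-1,0,0,0,0,0,0,-1,0,0,0,0,0,0,-1,0,0,0,0,0,0,-1,-0.01,0,0,0,0,0,-1,-0.02,0,0,0,0,0,-1,-0.025,0,0,0,0,0,-1,-0.025,0,0,0,0,0,-1,-0.025,0,0,0,0,0,-1])

```text
clock: 16.23
eef_pos: [0.6122, 0.0327, 0.3143]
tool_rot: [0.03, 0.707, -0.032, 0.705]
ft_force: [-0.5, 0.3, -0.7]
grip_width: 0.0853
```

```bash
python3 go.py .4376 -.157 .29; python3 -c "
from h import *
im=snap('scene','pics/s6.png');crop(im,190,120,320,240,6,'pics/s6c.png')"
```

```text
t 16.2333 tcp [0.6122 0.0327 0.3143] x [-0.003 -0.002 -1.   ] y [ 0.088  0.996 -0.002] z [ 0.996 -0.088 -0.003] F [-0.5  0.3 -0.7] w 0.0853 q [ 0.05  0.51  0.17  1.23 -0.    1.71]
shift [ 0.0251 -0.2042 -0.1572] rot [ 0.0019 -0.0027  0.0018]
```

View pics/s6c.png

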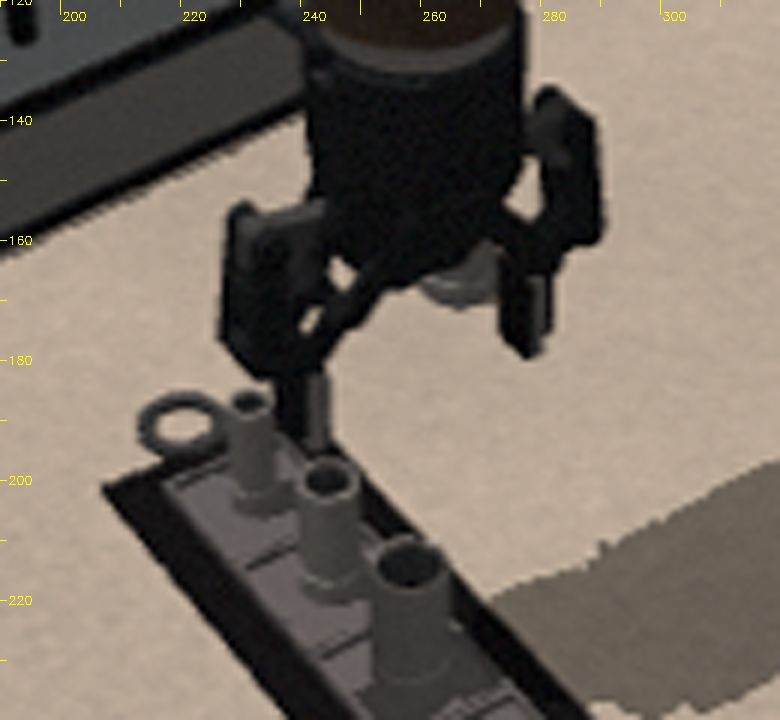

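The 32 stands in bay3, its top at (256,214). All three are upright. Next is the 38.

Emit:
arm_command(moves=[0,-0.0255,-0.02,0,0,0,-1,0,-0.0255,-0.02,0,0,0,-1,0,-0.0255,-0.02,0,0,0,-1,0.004,-0.0255,-0.02,0,0,0,-1,0.004,-0.0255,-0.02,0,0,0,-1,0.004,-0.0255,-0.02,0,0,0,-1,0.004,-0.0255,-0.02,0,0.005,0,-1,0.004,-0.0255,-0.017,0,0.005,0,-1,0,0,0,0,0,0,-1,0,0,0,0,0,0,-1])

```text
clock: 17.12
eef_pos: [0.4359, -0.1625, 0.3083]
tool_rot: [0.029, 0.699, -0.03, 0.714]
ft_force: [-0.2, 0.1, 0.2]
grip_width: 0.0852
```

```bash
python3 go.py .4376 -.157 .204
```

```text
t 17.1167 tcp [ 0.4359 -0.1625  0.3083] x [ 0.021 -0.002 -1.   ] y [ 0.083  0.997 -0.001] z [ 0.996 -0.083  0.021] F [-0.2  0.1  0.2] w 0.0852 q [-0.36  0.23 -0.27  1.05  0.01  1.3 ]
shift [ 0.1043  0.0057 -0.0009] rot [0.0063 0.0208 0.0006]
```

Emit:
arm_command(moves=[0.01,0.006,-0.001,0.006,0.02,0,-1,0.022,0,0,0,0,0,-1,0.025,0,0,0,0,0,-1,0.022,0,0,0,0.004,0,-1,0.014,0,0,0,0.004,0,-1,0.004,0,0,0,0,0,-1,0,0,0,0,0,0,-1])

```text
clock: 17.7
eef_pos: [0.4416, -0.1506, 0.2087]
tool_rot: [0.029, 0.707, -0.03, 0.706]
ft_force: [0.2, 0.6, -0.0]
grip_width: 0.0853
```

```bash
python3 go.py .4376 -.157 .204; python3 -c "
from h import *
im=snap('scene','pics/s7.png');crop(im,210,80,320,190,6,'pics/s7c.png')"
```

```text
t 17.7 tcp [ 0.4416 -0.1506  0.2087] x [-0.003 -0.    -1.   ] y [ 0.083  0.997 -0.001] z [ 0.997 -0.083 -0.003] F [ 0.2  0.6 -0. ] w 0.0853 q [-0.33  0.36 -0.39  0.82 -0.    1.33]
shift [ 0.0047 -0.0067 -0.0035] rot [ 0.0065 -0.0026  0.0006]
```

View pics/s7c.png

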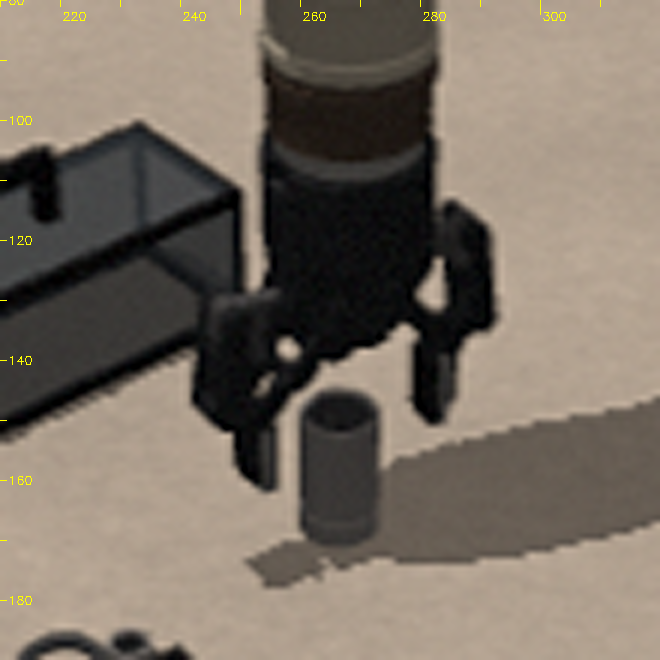

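Emit:
arm_command(moves=[0.004,-0.0065,-0.003,0.006,0,0,-1,0,0,0,0,0,0,-1,0,0,0,0,0,0,0,0,0,0,0,0,0,0.2,0,0,0,0,0,0,0.5,0,0,0,0,0,0,1,0,0,0,0,0,0,1,0,0,0,0,0,0,1,0,0,0,0,0,0,1])

```text
clock: 18.5
eef_pos: [0.4401, -0.1573, 0.2088]
tool_rot: [0.031, 0.705, -0.032, 0.708]
ft_force: [-0.3, 0.3, -1.3]
grip_width: 0.0365
```

```bash
python3 go.py .4376 -.157 .32
```

```text
t 18.5 tcp [ 0.4401 -0.1573  0.2088] x [ 0.005 -0.003 -1.   ] y [ 0.089  0.996 -0.002] z [ 0.996 -0.089  0.005] F [-0.3  0.3 -1.3] w 0.0365 q [-0.34  0.36 -0.39  0.81 -0.    1.32]
shift [-0.1112 -0.0002 -0.002 ] rot [0.0008 0.0052 0.0024]
```

Emit:
arm_command(moves=[-0.02,0,0,0,0,0,1,-0.03,0,0,0,0,0,1,-0.03,0,0,0,0,0,1,-0.025,0,0,0,0,0,1,-0.015,0,0,0,0,0,1])

```text
clock: 18.92
eef_pos: [0.4365, -0.156, 0.3265]
tool_rot: [0.033, 0.711, -0.031, 0.702]
ft_force: [0.4, 0.1, -2.9]
grip_width: 0.037
```

```bash
python3 go.py .6188 .0926 .33
```

```text
t 18.9167 tcp [ 0.4365 -0.156   0.3265] x [-0.012  0.003 -1.   ] y [0.089 0.996 0.002] z [ 0.996 -0.089 -0.012] F [ 0.4  0.1 -2.9] w 0.037 q [-0.34  0.23 -0.22  1.13 -0.    1.32]
shift [-0.0049  0.2639  0.1594] rot [ 0.0005 -0.0124 -0.0023]
```

Emit:
arm_command(moves=[-0.003,0.0264,0.016,0,-0.003,0,1,-0.003,0.0264,0.016,0,-0.003,0,1,-0.002,0.0264,0.016,0,-0.003,0,1,-0.002,0.0264,0.016,0,0,0,1,-0.002,0.0264,0.016,0,0,0,1,0,0.0264,0.016,0,0,0,1,0,0.0264,0.016,0,0,0,1,0,0.0264,0.016,0,0,0,1,0,0.0264,0.016,0,0,0,1,0,0.022,0.014,0,0,0,1,0,0,0,0,0,0,1,0,0,0,0,0,0,1])

```text
clock: 19.92
eef_pos: [0.6251, 0.0986, 0.337]
tool_rot: [0.033, 0.708, -0.034, 0.705]
ft_force: [0.2, -1.0, -2.5]
grip_width: 0.0364
```

```bash
python3 go.py .6188 .0926 .225
```

```text
t 19.9167 tcp [0.6251 0.0986 0.337 ] x [-0.004 -0.001 -1.   ] y [ 0.095  0.995 -0.001] z [ 0.995 -0.095 -0.004] F [ 0.2 -1.  -2.5] w 0.0364 q [ 0.16  0.54  0.28  1.31 -0.    1.82]
shift [ 0.112  -0.0064 -0.0053] rot [-0.0056 -0.0038  0.0014]
```

Emit:
arm_command(moves=[0.01,-0.006,-0.005,-0.005,0,0,1,0.025,0,0,0,0,0,1,0.025,0,0,0,0,0,1,0.022,0,0,0,0,0,1,0.015,0,0,0,0,0,1,0.008,0,0,0,0,0,1,0.004,0,0,0,0,0,1,0,0,0,0,0,0,1])

```text
clock: 20.58
eef_pos: [0.6148, 0.0876, 0.222]
tool_rot: [0.032, 0.71, -0.035, 0.703]
ft_force: [-0.5, -0.9, -3.1]
grip_width: 0.0361
```

```bash
python3 go.py .6188 .0926 .2155
```

```text
t 20.5833 tcp [0.6148 0.0876 0.222 ] x [-0.01  -0.003 -1.   ] y [ 0.095  0.995 -0.004] z [ 0.995 -0.095 -0.01 ] F [-0.5 -0.9 -3.1] w 0.0361 q [ 0.14  0.61  0.08  1.05 -0.    1.81]
shift [0.0064 0.0054 0.0036] rot [-0.005  -0.0098  0.0044]
```

Emit:
arm_command(moves=[0.001,0.005,0.004,-0.005,-0.009,0,1,0.002,0,0,0,0,0.003,1,0.002,0,0,0,0,0,1])

```text
clock: 20.83
eef_pos: [0.6206, 0.0918, 0.2194]
tool_rot: [0.032, 0.705, -0.032, 0.708]
ft_force: [0.1, 0.2, -2.0]
grip_width: 0.0367
```

```bash
python3 go.py .6188 .0926 .2155
```

```text
t 20.8333 tcp [0.6206 0.0918 0.2194] x [ 0.004 -0.001 -1.   ] y [ 0.091  0.996 -0.   ] z [ 0.996 -0.091  0.004] F [ 0.1  0.2 -2. ] w 0.0367 q [ 0.15  0.62  0.08  1.03 -0.    1.81]
shift [ 0.0039  0.0006 -0.0019] rot [-0.0007  0.0041  0.0001]
```

Emit:
arm_command(moves=[0.002,0,-0.001,0,0.003,0,1,0.002,0,0,0,0,0,1])

```text
clock: 21.0
eef_pos: [0.6205, 0.0923, 0.2171]
tool_rot: [0.032, 0.705, -0.032, 0.708]
ft_force: [-0.0, 0.1, -2.4]
grip_width: 0.0366
```

Emit:
arm_command(moves=[0.002,0,0,0,0,0,1,0.001,0,0,0,0,0,1])

```text
clock: 21.17
eef_pos: [0.6208, 0.0925, 0.2153]
tool_rot: [0.032, 0.704, -0.031, 0.709]
ft_force: [-3.7, -0.7, 6.4]
grip_width: 0.0368
```

Contact. Releasing.

Emit:
arm_command(moves=[0,0,0,0,0,0,0.1,0,0,0,0,0,0,-0.3,0,0,0,0,0,0,-1,0,0,0,0,0,0,-1,0,0,0,0,0,0,-1,0,0,0,0,0,0,-1,-0.01,0,0,0,0,0,-1,-0.02,0,0,0,0,0,-1,-0.025,0,0,0,0,0,-1,-0.025,0,0,0,0,0,-1,-0.025,0,0,0,0,0,-1,-0.03,0,0,0,0,0,-1,-0.03,0,-0.01,0,0,0,-1,0,0,-0.03,0,0,0,-1,0,0,-0.03,0,0,0,-1,0,0,-0.03,0,0,0,-1])

```text
clock: 22.5
eef_pos: [0.5221, 0.101, 0.3944]
tool_rot: [0.034, 0.699, -0.032, 0.713]
ft_force: [0.3, 0.3, -0.2]
grip_width: 0.0855
```

```bash
python3 go.py .5028 -.3568 .37 92.2;  python3 go.py .5028 -.3568 .37 -87.8; python3 -c "
from h import *
im=snap('top','pics/t8.png');crop(im,195,165,325,265,6,'pics/t8c.png')
im=snap('scene','pics/s8.png');crop(im,190,150,320,270,6,'pics/s8c.png')"
```

```text
t 22.5 tcp [0.5221 0.101  0.3944] x [ 0.02   0.003 -1.   ] y [0.093 0.996 0.004] z [ 0.995 -0.093  0.019] F [ 0.3  0.3 -0.2] w 0.0855 q [ 0.19  0.3   0.06  1.31 -0.    1.86]
shift [ 0.0229 -0.4577  0.0228] rot [-1.7021  0.0181  0.0131]
t 22.5 tcp [0.5221 0.101  0.3944] x [ 0.02   0.003 -1.   ] y [0.093 0.996 0.004] z [ 0.995 -0.093  0.019] F [ 0.3  0.3 -0.2] w 0.0855 q [ 0.19  0.3   0.06  1.31 -0.    1.86]
shift [ 0.0229 -0.4577  0.0228] rot [ 1.4394  0.0126 -0.0175]
```

View pics/t8c.png

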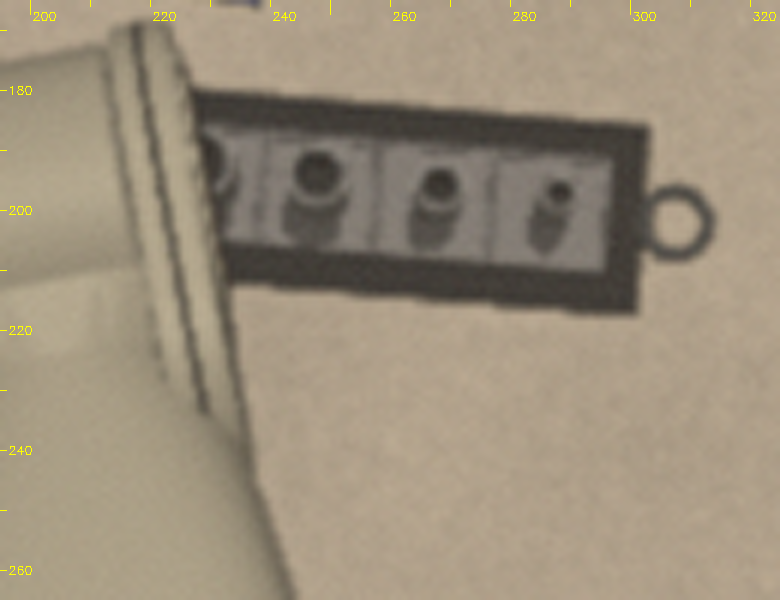

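View pics/s8c.png

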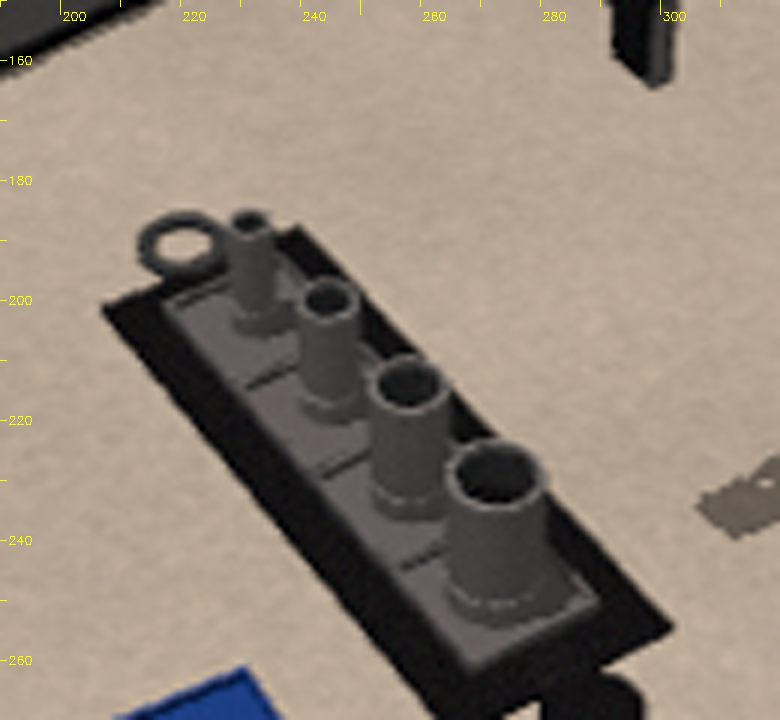

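All four sockets are upright, centred and in order, with the 20 next to the ring. Now the cover: I'll turn the jaws so they close across its handle bar.

Emit:
arm_command(moves=[0,0,0,0.11,0,0,-1,0,0,0,0.11,0,0,-1,0,0,0,0.11,0,0,-1,0,0,0,0.11,0,0,-1,0,0,0,0.11,0,0,-1,0,0,0,0.11,0,0,-1,0,0,0,0.11,0,0,-1,0,0,0,0.11,0,0,-1,0,0,0,0.11,0,0,-1,0,0,0,0.11,0,0,-1,0,0,0,0.11,0,0,-1,0,0,0,0.11,0,0,-1,0,0,0,0.09,0,0,-1,0,0,0,0,0,0,-1])

```text
clock: 23.77
eef_pos: [0.5283, 0.0473, 0.4049]
tool_rot: [0.496, 0.524, -0.462, 0.516]
ft_force: [-0.3, -0.5, 0.8]
grip_width: 0.0852
```

```bash
python3 go.py .5028 -.3568 .37 -87.8
```

```text
t 23.7667 tcp [0.5283 0.0473 0.4049] x [ 0.024  0.043 -0.999] y [0.996 0.081 0.027] z [ 0.082 -0.996 -0.041] F [-0.3 -0.5  0.8] w 0.0852 q [0.08 0.29 0.07 1.32 0.04 3.14]
shift [ 0.0169 -0.0589  0.4018] rot [ 0.0428 -0.0414 -0.0265]
```

Emit:
arm_command(moves=[0,-0.005,0.034,0,-0.004,-0.003,-1,0,-0.005,0.034,0,-0.004,-0.003,-1,0,-0.005,0.034,0,-0.004,-0.003,-1,0,-0.005,0.034,0,-0.004,-0.003,-1,0,-0.005,0.034,0,-0.004,-0.003,-1,0,-0.005,0.034,0,-0.004,-0.003,-1,0,-0.005,0.034,0,-0.004,-0.003,-1,0,-0.005,0.034,0,-0.004,-0.003,-1,0,-0.005,0.034,0,-0.004,0,-1,0,-0.005,0.034,0,-0.004,0,-1,0,-0.005,0.034,0,0,0,-1,0,0,0,0,0,0,-1,0,0,0,0,0,0,-1])

```text
clock: 24.85
eef_pos: [0.5104, -0.3472, 0.4023]
tool_rot: [0.48, 0.517, -0.474, 0.527]
ft_force: [0.3, 0.7, 0.5]
grip_width: 0.0856
```

```bash
python3 go.py .5028 -.3568 .34 -87.8
```

```text
t 24.85 tcp [ 0.5104 -0.3472  0.4023] x [ 0.016 -0.004 -1.   ] y [0.996 0.091 0.016] z [ 0.091 -0.996  0.005] F [0.3 0.7 0.5] w 0.0856 q [-0.6   0.47  0.34  1.42  0.01  2.45]
shift [ 0.0622 -0.0094  0.0086] rot [ 0.0524  0.0047 -0.016 ]
```

Emit:
arm_command(moves=[0.01,-0.009,0.0085,0.05,0.004,-0.015,-1,0.025,0,0,0,0,0,-1,0.02,0,0,0,0,0,-1,0.005,0,0,0,0,0,-1,0,0,0,0,0,0,-1])

```text
clock: 25.27
eef_pos: [0.5045, -0.3549, 0.3435]
tool_rot: [0.49, 0.508, -0.489, 0.512]
ft_force: [0.4, 0.8, 0.2]
grip_width: 0.0854
```

```bash
python3 go.py .5028 -.3568 .265 -87.8; python3 -c "
from h import *
im=snap('scene','pics/s9.png');crop(im,130,20,260,140,6,'pics/s9c.png')
im=snap('top','pics/t9.png');crop(im,330,160,430,290,5,'pics/t9c.png')"
```

```text
t 25.2667 tcp [ 0.5045 -0.3549  0.3435] x [ 0.005 -0.003 -1.   ] y [0.999 0.042 0.005] z [ 0.042 -0.999  0.003] F [0.4 0.8 0.2] w 0.0854 q [-0.61  0.5   0.22  1.29  0.    2.49]
shift [ 0.0785 -0.0022  0.0016] rot [ 0.0032  0.0035 -0.0053]
```

View pics/s9c.png

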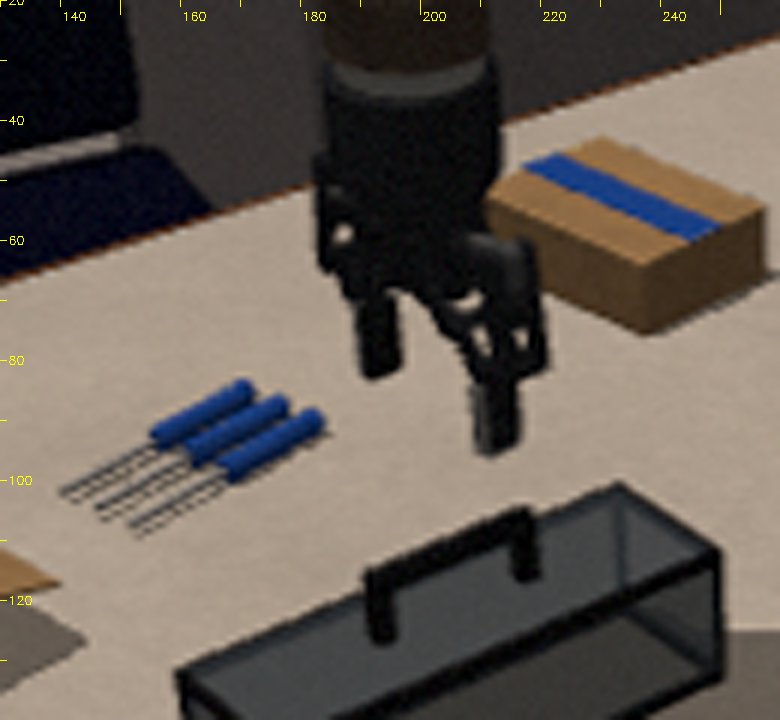

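View pics/t9c.png

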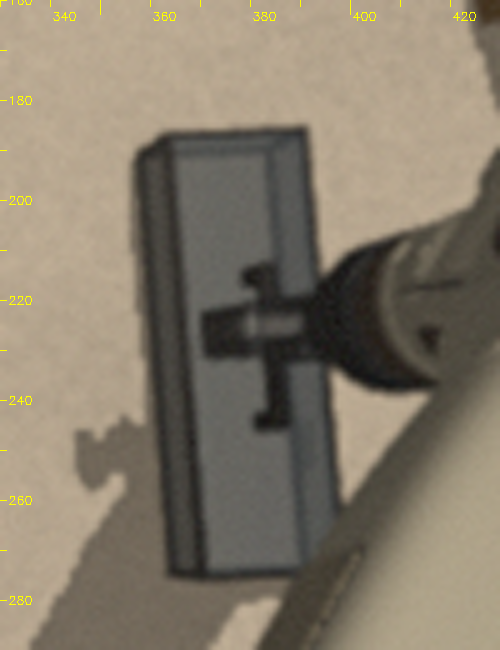

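Gripper sits over the handle, the bar at top px (383,228) and the fingers either side. Descending.

Emit:
arm_command(moves=[0.02,-0.002,0.001,0.003,0.003,-0.005,-1,0.025,0,0,0,0,0,-1,0.018,0,0,0,0,0,-1,0.01,0,0,0,0,0,-1,0.002,0,0,0,0,0,-1,0,0,0,0,0,0,-1])

```text
clock: 25.87
eef_pos: [0.5082, -0.356, 0.2789]
tool_rot: [0.49, 0.503, -0.488, 0.518]
ft_force: [0.2, -0.2, 0.7]
grip_width: 0.0855
```

```bash
python3 go.py .5028 -.3568 .265 -87.8; python3 -c "
from h import *
im=snap('scene','pics/s10.png');crop(im,150,50,280,170,6,'pics/s10c.png')
im=snap('top','pics/t10.png');crop(im,330,160,430,290,5,'pics/t10c.png')"
```

```text
t 25.8667 tcp [ 0.5082 -0.356   0.2789] x [ 0.018 -0.012 -1.   ] y [0.999 0.044 0.017] z [ 0.043 -0.999  0.013] F [ 0.2 -0.2  0.7] w 0.0855 q [-0.61  0.54  0.12  1.13 -0.    2.49]
shift [ 0.0138 -0.0057  0.0004] rot [ 0.0051  0.0132 -0.0172]
```

View pics/s10c.png

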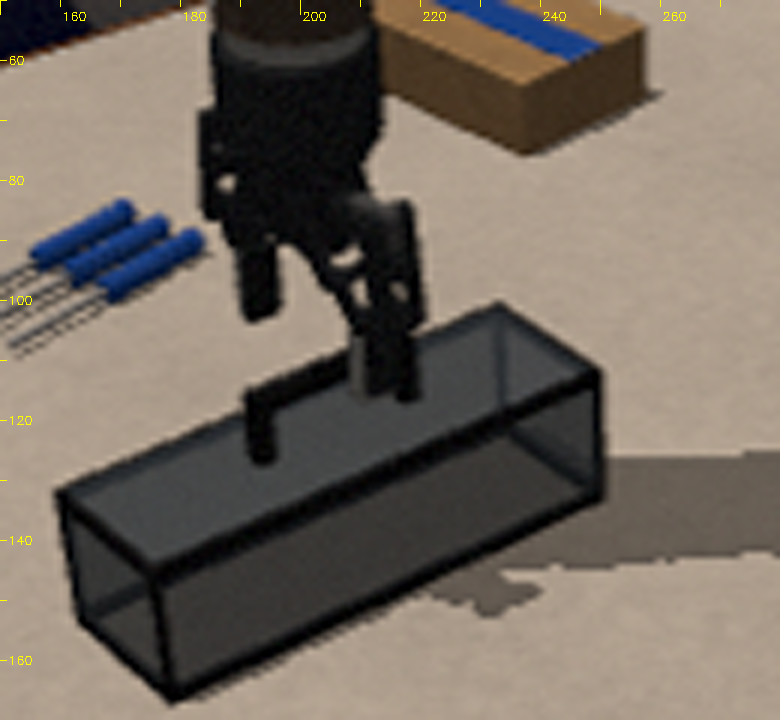

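View pics/t10c.png

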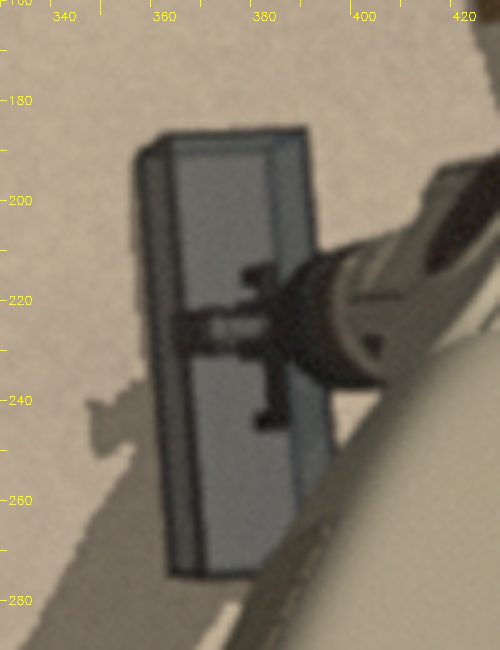

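Emit:
arm_command(moves=[0.008,-0.006,0,0.005,0.013,-0.017,-1,0.004,0,0,0,0,0,-1,0.001,0,0,0,0,0,-1,0,0,0,0,0,0,-1])

```text
clock: 26.3
eef_pos: [0.5029, -0.3574, 0.2693]
tool_rot: [0.491, 0.507, -0.49, 0.511]
ft_force: [-0.3, 0.7, -0.6]
grip_width: 0.0853
```

```bash
python3 go.py .5028 -.3568 .265 -87.8
```

```text
t 26.3 tcp [ 0.5029 -0.3574  0.2693] x [ 0.005 -0.004 -1.   ] y [0.999 0.038 0.005] z [ 0.038 -0.999  0.004] F [-0.3  0.7 -0.6] w 0.0853 q [-0.62  0.55  0.11  1.12 -0.    2.49]
shift [ 0.0043 -0.0001 -0.0006] rot [-0.0006  0.0037 -0.0046]
```

Emit:
arm_command(moves=[0.003,0,0,0,0.003,-0.004,-0.4,0.001,0,0,0,0,0,0.2,0,0,0,0,0,0,0.5,0,0,0,0,0,0,0.7,0,0,0,0,0,0,1,0,0,0,0,0,0,1,0,0,0,0,0,0,1,0,0,0,0,0,0,1,0,0,0,0,0,0,1])

```text
clock: 27.05
eef_pos: [0.503, -0.3573, 0.2651]
tool_rot: [0.491, 0.509, -0.49, 0.509]
ft_force: [-0.8, 0.4, -0.2]
grip_width: 0.0109
```

```bash
python3 go.py .5028 -.3568 .265 -87.8
```

```text
t 27.05 tcp [ 0.503  -0.3573  0.2651] x [ 0.001  0.    -1.   ] y [0.999 0.038 0.001] z [ 0.038 -0.999 -0.   ] F [-0.8  0.4 -0.2] w 0.0109 q [-0.62  0.56  0.11  1.12  0.    2.49]
shift [ 0.0001 -0.0002 -0.0005] rot [-0.0006 -0.0001 -0.0006]
```

Emit:
arm_command(moves=[-0.01,0,0,0,0,0,1,-0.02,0,0,0,0,0,1,-0.02,0,0,0,0,0,1,-0.02,0,0,0,0,0,1,-0.02,0,0,0,0,0,1,-0.02,0,0,0,0,0,1,-0.01,0,0,0,0,0,1,0,0,0,0,0,0,1])

```text
clock: 27.72
eef_pos: [0.5015, -0.3567, 0.3893]
tool_rot: [0.49, 0.513, -0.491, 0.506]
ft_force: [1.2, 0.2, -3.0]
grip_width: 0.0107
```

```bash
python3 go.py .45 -.20 .385 -87.8; python3 -c "
from h import *
im=snap('scene','pics/s11.png');crop(im,130,20,280,170,5,'pics/s11c.png')"
```

```text
t 27.7167 tcp [ 0.5015 -0.3567  0.3893] x [-0.009  0.005 -1.   ] y [ 0.999  0.037 -0.009] z [ 0.037 -0.999 -0.005] F [ 1.2  0.2 -3. ] w 0.0107 q [-0.62  0.49  0.32  1.42 -0.    2.49]
shift [ 0.0055 -0.0455 -0.1585] rot [-0.001  -0.0054  0.0086]
```

View pics/s11c.png

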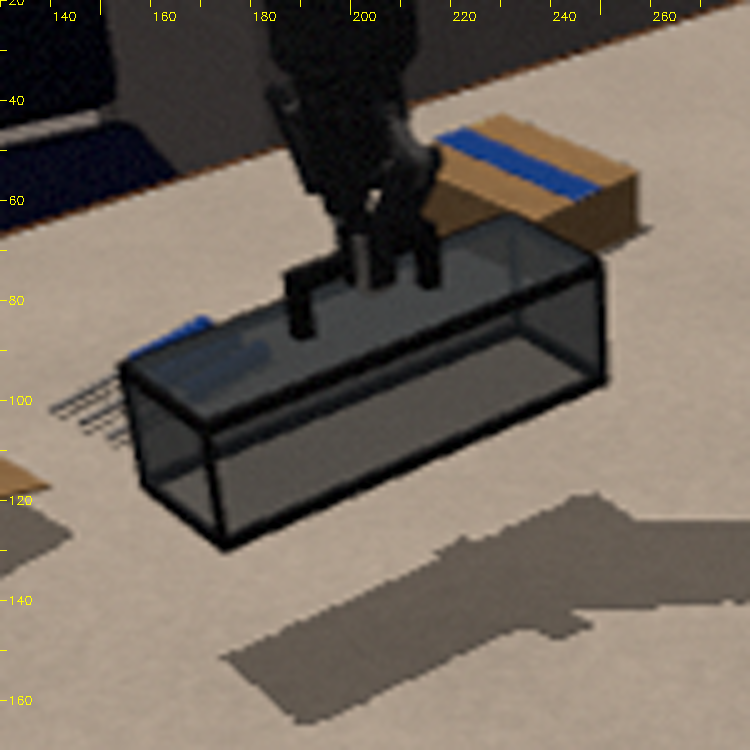

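The cover is held level, with its rim about 120 mm up. I'll rotate it in place first, which keeps joint 6 well within range.

Emit:
arm_command(moves=[0,0,0,-0.03,-0.002,0.004,1,0,0,0,-0.06,-0.002,0.003,1,0,0,0,-0.075,0,0,1,0,0,0,-0.075,0,0,1,0,0,0,-0.075,0,0,1,0,0,0,-0.075,0,0,1,0,0,0,-0.075,0,0,1,0,0,0,-0.075,0,0,1,0,0,0,-0.075,0,0,1,0,0,0,-0.075,0,0,1,0,0,0,-0.075,0,0,1,0,0,0,-0.075,0,0,1,0,0,0,-0.075,0,0,1,0,0,0,-0.075,0,0,1,0,0,0,-0.075,0,0,1,0,0,0,-0.075,0,0,1,0,0,0,-0.075,0,0,1,0,0,0,-0.06,0,0,1,0,0,0,-0.04,0,0,1,0,0,0,0,0,0,1])

```text
clock: 29.43
eef_pos: [0.4951, -0.3532, 0.3594]
tool_rot: [0.063, 0.721, -0.044, 0.689]
ft_force: [-1.0, -1.5, -1.6]
grip_width: 0.0109
```

```bash
python3 go.py .6107 .003 .39
```

```text
t 29.4333 tcp [ 0.4951 -0.3532  0.3594] x [-0.044  0.029 -0.999] y [0.152 0.988 0.022] z [ 0.987 -0.151 -0.048] F [-1.  -1.5 -1.6] w 0.0109 q [-0.62  0.5   0.27  1.39 -0.    1.1 ]
shift [-0.0251  0.3702  0.0591] rot [-0.062  -0.0472 -0.024 ]
```

Emit:
arm_command(moves=[-0.012,0,0,-0.03,-0.025,-0.013,1,-0.012,0,0,-0.03,-0.022,-0.011,1,-0.01,0,0,0,0,0,1,0,0,0,0,0,0,1])

```text
clock: 29.77
eef_pos: [0.4948, -0.3531, 0.3886]
tool_rot: [0.035, 0.71, -0.031, 0.703]
ft_force: [-0.0, -0.1, -2.2]
grip_width: 0.0106
```

```bash
python3 go.py .6107 .003 .39
```

```text
t 29.7667 tcp [ 0.4948 -0.3531  0.3886] x [-0.009  0.006 -1.   ] y [0.094 0.996 0.005] z [ 0.996 -0.094 -0.009] F [-0.  -0.1 -2.2] w 0.0106 q [-0.62  0.47  0.3   1.41 -0.    1.05]
shift [-0.0004  0.3655  0.0818] rot [-0.0044 -0.0093 -0.0049]
```

Emit:
arm_command(moves=[-0.001,0.015,0.004,-0.002,-0.004,-0.003,1,-0.001,0.024,0.0055,-0.002,-0.004,-0.002,1,-0.001,0.024,0.0055,0,0,0,1,-0.001,0.024,0.0055,0,0,0,1,-0.001,0.024,0.0055,0,0,0,1,-0.001,0.024,0.0055,0,0,0,1,-0.001,0.024,0.0055,0,0,0,1,-0.001,0.024,0.0055,0,0,0,1,-0.001,0.024,0.0055,0,0,0,1,-0.001,0.024,0.0055,0,0,0,1,0,0.024,0.0055,0,0,0,1,0,0.024,0.0055,0,0,0,1,0,0.024,0.0055,0,0,0,1,0,0.015,0.003,0,0,0,1,0,0,0,0,0,0,1])

```text
clock: 31.02
eef_pos: [0.6017, -0.0225, 0.3881]
tool_rot: [0.041, 0.714, -0.035, 0.698]
ft_force: [0.0, -1.0, -2.7]
grip_width: 0.0109
```

```bash
python3 go.py .6107 .003 .385
```

```text
t 31.0167 tcp [ 0.6017 -0.0225  0.3881] x [-0.022  0.009 -1.   ] y [0.108 0.994 0.007] z [ 0.994 -0.107 -0.022] F [ 0.  -1.  -2.7] w 0.0109 q [-0.04  0.46  0.28  1.41  0.01  1.64]
shift [0.0031 0.0263 0.0063] rot [-0.0178 -0.0223 -0.0071]
```

Emit:
arm_command(moves=[0,0.013,0.004,-0.01,-0.012,-0.004,1,0,0.013,0.002,-0.008,-0.01,-0.003,1,0,0,0,0,0,0,1,0,0,0,0,0,0,1])

```text
clock: 31.35
eef_pos: [0.6097, 0.006, 0.3853]
tool_rot: [0.031, 0.708, -0.032, 0.704]
ft_force: [-0.4, 0.0, -2.4]
grip_width: 0.0105
```

```bash
python3 go.py .6107 .003 .385; python3 -c "
from h import *
im=snap('scene','pics/s12.png');crop(im,150,100,350,280,4,'pics/s12c.png')
im=snap('top','pics/t12.png');crop(im,195,150,325,250,6,'pics/t12c.png')"
```

```text
t 31.35 tcp [0.6097 0.006  0.3853] x [-0.006 -0.002 -1.   ] y [ 0.088  0.996 -0.002] z [ 0.996 -0.088 -0.006] F [-0.4  0.  -2.4] w 0.0105 q [ 0.01  0.47  0.29  1.39 -0.    1.67]
shift [ 0.0003 -0.0029  0.0012] rot [ 0.0016 -0.0056  0.0021]
```

View pics/s12c.png

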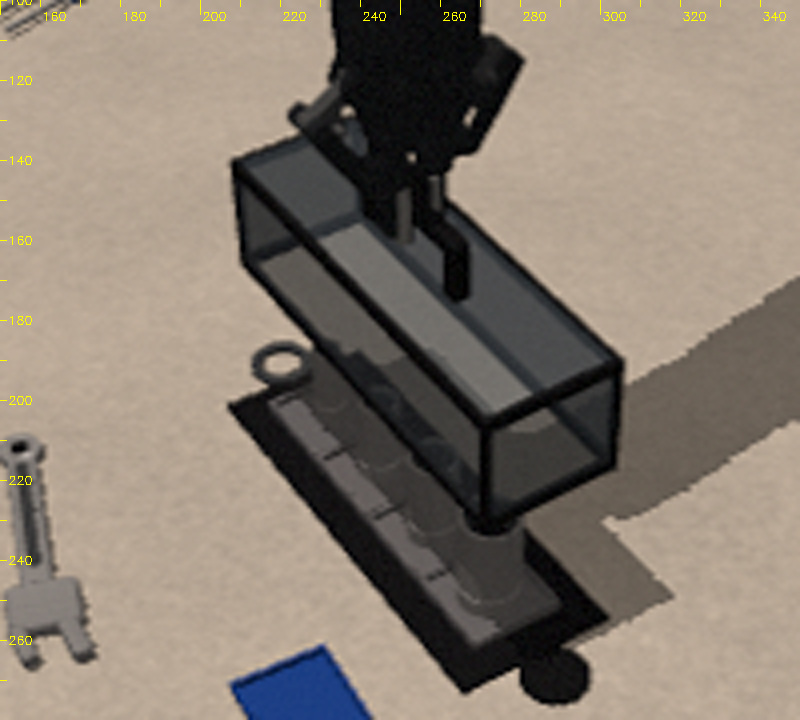

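View pics/t12c.png

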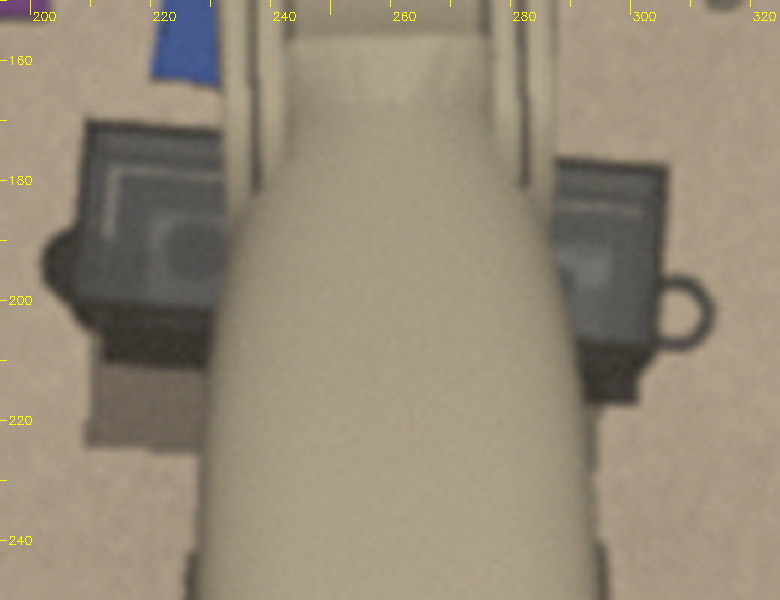

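```bash
cat > f.py <<'E'
from h import *
from scipy.optimize import least_squares
h,l=.042,.131
obs=[('top',(h,l,.078),(209.5,170)),('top',(h,-l,.078),(306.2,177.8)),('top',(-h,-l,.078),(304.5,207.8)),('top',(-h,l,.078),(207.8,200)),
('scene',(-h,l,0),(303.75,216.3)),('scene',(h,l,0),(271.8,229.2)),('scene',(h,-l,0),(211.8,166.3)),('scene',(h,-l,.078),(208.8,140)),('scene',(h,l,.078),(271.8,206.2)),('scene',(-h,l,.078),(305,190))]
for cams in ['top','scene',None]:
    ob=[o for o in obs if cams in (None,o[0])]
    def f(p):
        c,s=np.cos(p[2]),np.sin(p[2]);r=[]
        for n,q,uv in ob: r+=list(w2px(n,[p[0]+c*q[0]-s*q[1],p[1]+s*q[0]+c*q[1],q[2]+p[3]])-np.array(uv))
        return r
    o=least_squares(f,[.6,0,0,.12]);print(cams,o.x.round(4),np.abs(o.fun).max().round(2))
state()
E
python3 f.py
```

```text
top [ 0.6081  0.0051 -0.0852  0.1045] 0.7
scene [ 0.5953 -0.0044 -0.0853  0.106 ] 2.14
None [ 0.6043  0.0057 -0.0867  0.118 ] 2.89
t 31.45 tcp [0.6097 0.0054 0.3855] x [-0.006 -0.001 -1.   ] y [ 0.089  0.996 -0.002] z [ 0.996 -0.089 -0.005] F [ 0.6 -0.4 -2.4] w 0.0108 q [ 0.01  0.47  0.29  1.39 -0.    1.67]
```

Emit:
arm_command(moves=[0.008,-0.004,0.001,0.001,-0.005,0.002,1,0.015,0,0,0,0,0,1,0.015,0,0,0,0,0,1,0.005,0,0,0,0,0,1,0,0,0,0,0,0,1,0,0,0,0,0,0,1])

```text
clock: 31.95
eef_pos: [0.6095, -0.0049, 0.3404]
tool_rot: [0.034, 0.706, -0.035, 0.707]
ft_force: [-0.6, 0.4, -2.4]
grip_width: 0.0109
```

```bash
python3 go.py .6107 .002 .31; python3 -c "
from h import *
im=snap('scene','pics/s13.png');crop(im,170,120,330,280,5,'pics/s13c.png')
im=snap('top','pics/t13.png');crop(im,195,150,325,250,6,'pics/t13c.png')"
```

```text
t 31.95 tcp [ 0.6095 -0.0049  0.3404] x [ 0.001 -0.001 -1.   ] y [ 0.098  0.995 -0.001] z [ 0.995 -0.098  0.001] F [-0.6  0.4 -2.4] w 0.0109 q [-0.01  0.49  0.2   1.28 -0.    1.66]
shift [0.0304 0.007  0.0005] rot [-0.0086  0.0014  0.0012]
```

View pics/s13c.png

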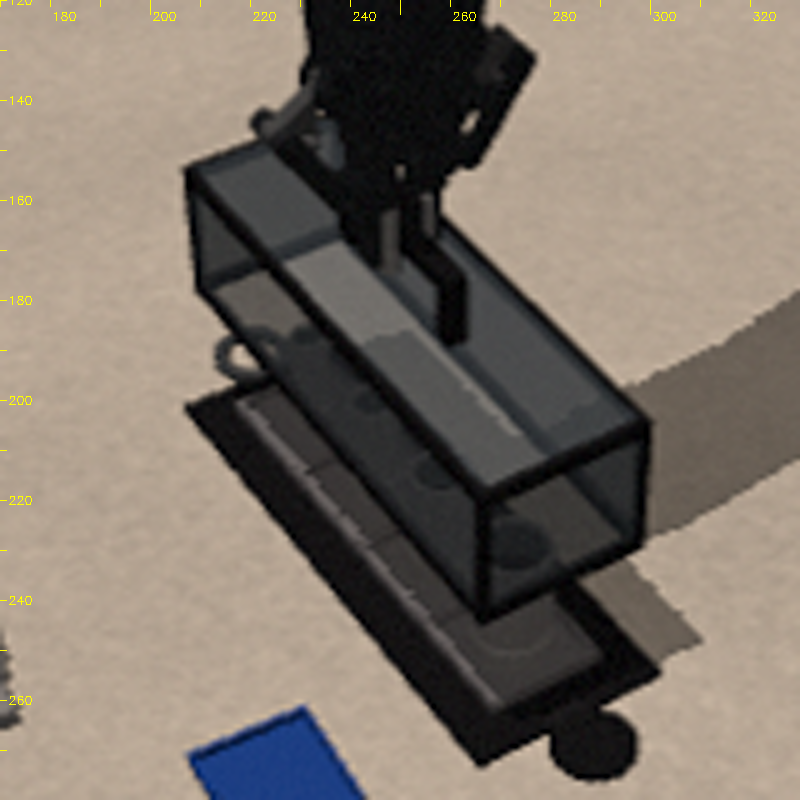

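View pics/t13c.png

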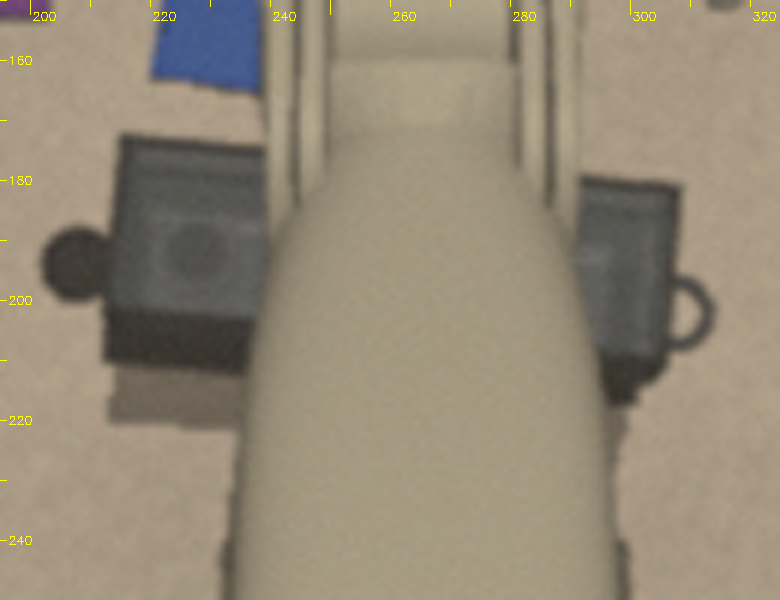

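Rim just above the socket tops. Correcting the sideways drift before going lower.

Emit:
arm_command(moves=[-0.004,0.006,0.001,-0.008,0,0,1,0,0,0,0,0,0,1,0,0,0,0,0,0,1])

```text
clock: 32.3
eef_pos: [0.6121, 0.0015, 0.3476]
tool_rot: [0.031, 0.704, -0.032, 0.709]
ft_force: [-0.3, -0.8, -2.1]
grip_width: 0.0106
```

```bash
python3 go.py .6107 .002 .31
```

```text
t 32.3 tcp [0.6121 0.0015 0.3476] x [ 0.006 -0.001 -1.   ] y [ 0.09   0.996 -0.001] z [ 0.996 -0.09   0.006] F [-0.3 -0.8 -2.1] w 0.0106 q [ 0.    0.49  0.22  1.29 -0.    1.66]
shift [ 0.0376  0.0003 -0.0017] rot [0.0001 0.0063 0.0005]
```

```bash
python3 -c "
from h import *
im=snap('scene','pics/s14.png');crop(im,170,120,330,280,5,'pics/s14c.png')
im=snap('top','pics/t14.png');crop(im,195,150,325,250,6,'pics/t14c.png')"
```

```text
(no output)
```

View pics/t14c.png

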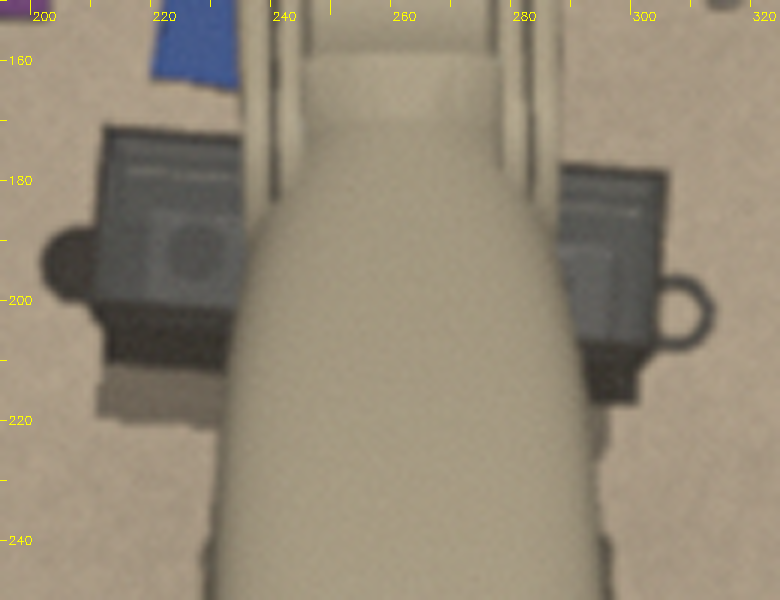

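View pics/s14c.png

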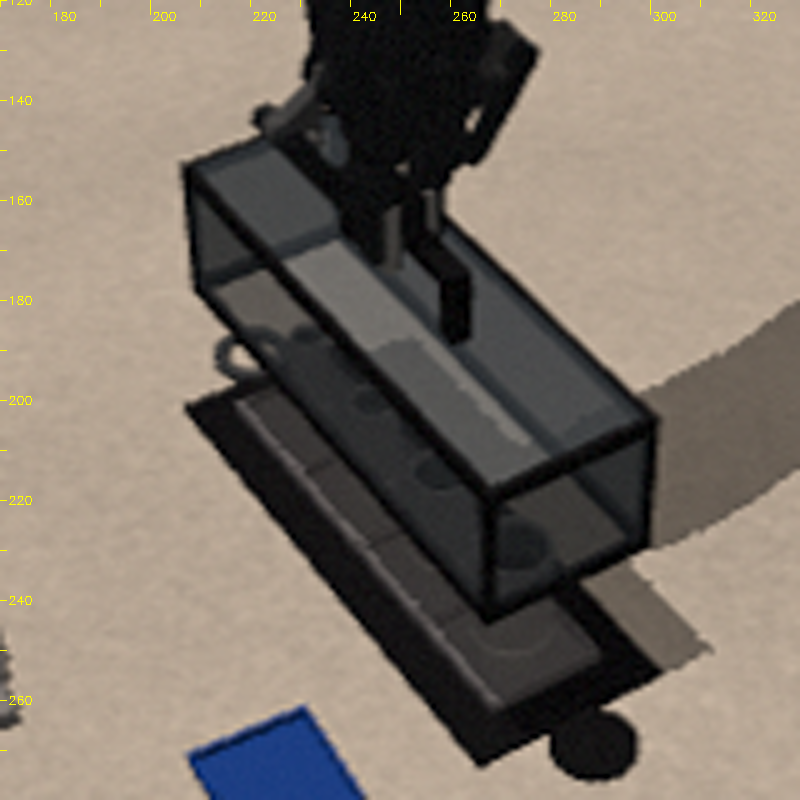

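```bash
cat > f2.py <<'E'
from h import *
from scipy.optimize import least_squares
h,l=.042,.131
z0=.0826
obs=[('top',(h,l,.078),(212.5,170.7)),('top',(h,-l,.078),(306.2,178.7)),('top',(-h,-l,.078),(304.3,207.8)),('top',(-h,l,.078),(210.7,200.3)),
('scene',(-h,l,0),(300,229)),('scene',(h,l,0),(268,244)),('scene',(h,-l,0),(209.6,178.4)),('scene',(h,-l,.078),(207,153.4)),('scene',(h,l,.078),(268,219)),('scene',(-h,l,.078),(301,204))]
for cams in ['top','scene',None]:
    ob=[o for o in obs if cams in (None,o[0])]
    def f(p):
        c,s=np.cos(p[2]),np.sin(p[2]);r=[]
        for n,q,uv in ob: r+=list(w2px(n,[p[0]+c*q[0]-s*q[1],p[1]+s*q[0]+c*q[1],q[2]+z0])-np.array(uv))
        return r
    o=least_squares(f,[.6,0,0]);print(cams,o.x.round(4),np.abs(o.fun).max().round(2))
state()
E
python3 f2.py
```

```text
top [ 0.6104  0.001  -0.0877] 1.09
scene [ 0.6112  0.0049 -0.0909] 0.92
None [ 0.6107  0.0032 -0.0893] 1.94
t 32.4 tcp [0.6121 0.0016 0.3476] x [ 0.007 -0.001 -1.   ] y [ 0.09   0.996 -0.   ] z [ 0.996 -0.09   0.007] F [ 0.7  0.6 -2. ] w 0.0107 q [ 0.    0.49  0.22  1.29 -0.    1.66]
```

Relative to the tray the cover is within about 1 mm and 0.2° in both cameras. Lowering in small steps.

Emit:
arm_command(moves=[0.006,0,-0.001,0,0.005,0,1,0.01,0,0,0,0,0,1,0.01,0,0,0,0,0,1,0.004,0,0,0,0,0,1])

```text
clock: 32.73
eef_pos: [0.6115, 0.002, 0.3167]
tool_rot: [0.031, 0.705, -0.032, 0.708]
ft_force: [-0.8, -0.3, -2.9]
grip_width: 0.0108
```

```bash
python3 go.py .611 .002 .27
```

```text
t 32.7333 tcp [0.6115 0.002  0.3167] x [ 0.005 -0.001 -1.   ] y [ 0.089  0.996 -0.   ] z [ 0.996 -0.089  0.005] F [-0.8 -0.3 -2.9] w 0.0108 q [ 0.    0.51  0.16  1.22 -0.    1.66]
shift [ 0.0467 -0.0001 -0.0007] rot [0.0007 0.0049 0.0001]
```

Emit:
arm_command(moves=[0.01,0,0,0,0.004,0,1,0.01,0,0,0,0,0,1,0.007,0,0,0,0,0,1,0.002,0,0,0,0,0,1])

```text
clock: 33.07
eef_pos: [0.6104, 0.0019, 0.2814]
tool_rot: [0.031, 0.708, -0.032, 0.705]
ft_force: [-0.1, -0.2, -2.3]
grip_width: 0.0109
```

```bash
python3 go.py .611 .002 .27
```

```text
t 33.0667 tcp [0.6104 0.0019 0.2814] x [-0.005 -0.    -1.   ] y [ 0.089  0.996 -0.001] z [ 0.996 -0.089 -0.005] F [-0.1 -0.2 -2.3] w 0.0109 q [ 0.    0.53  0.11  1.16 -0.    1.66]
shift [0.0114 0.0001 0.0006] rot [ 0.0006 -0.005   0.0006]
```

Rim about 12 mm above the plate; next step passes the bay lips.

Emit:
arm_command(moves=[0.004,0,0.0005,0,-0.004,0,1,0.003,0,0,0,0,0,1,0.002,0,0,0,0,0,1])

```text
clock: 33.32
eef_pos: [0.6108, 0.0018, 0.2704]
tool_rot: [0.031, 0.707, -0.032, 0.706]
ft_force: [-0.6, -0.4, -2.3]
grip_width: 0.0111
```

```bash
python3 go.py .611 .002 .269
```

```text
t 33.3167 tcp [0.6108 0.0018 0.2704] x [-0.002 -0.001 -1.   ] y [ 0.089  0.996 -0.001] z [ 0.996 -0.089 -0.002] F [-0.6 -0.4 -2.3] w 0.0111 q [ 0.    0.54  0.1   1.13 -0.    1.66]
shift [0.0014 0.0002 0.0002] rot [ 0.0005 -0.0024  0.0008]
```

Emit:
arm_command(moves=[0.0015,0,0,0,-0.001,0,1,0.001,0,0,0,0,0,1])

```text
clock: 33.48
eef_pos: [0.6107, 0.0018, 0.2693]
tool_rot: [0.031, 0.707, -0.032, 0.706]
ft_force: [-3.7, 0.3, 4.2]
grip_width: 0.0106
```

Contact at the expected height (0.2693 m). Releasing and rising.

Emit:
arm_command(moves=[0,0,0,0,0,0,0.6,0,0,0,0,0,0,0,0,0,0,0,0,0,-1,0,0,0,0,0,0,-1,0,0,0,0,0,0,-1,0,0,0,0,0,0,-1,0,0,0,0,0,0,-1,-0.01,0,0,0,0,0,-1,-0.02,0,0,0,0,0,-1,-0.025,0,0,0,0,0,-1,-0.025,0,0,0,0,0,-1,-0.025,0,0,0,0,0,-1,-0.025,0,-0.005,0,0,0,-1,0,0,-0.03,0,0,0,-1,0,0,-0.03,0,0,0,-1,0,0.03,-0.02,0,0,0,-1,0,0.03,-0.02,0,0,0,-1,0,0.03,-0.02,0,0,0,-1,0,0.03,0,0,0,0,-1,0,0.03,0,0,0,0,-1])

```text
clock: 35.15
eef_pos: [0.4961, 0.161, 0.4177]
tool_rot: [0.036, 0.7, -0.037, 0.713]
ft_force: [1.0, 0.7, -0.4]
grip_width: 0.0853
```

Emit:
arm_command(moves=[0,0.035,0,0,0,0,-1,0,0.035,0,0,0,0,-1,0,0.035,0,0,0,0,-1,0,0.035,0,0,0,0,-1,0,0.01,0,0,0,0,-1,0,0,0,0,0,0,-1])

```text
clock: 35.65
eef_pos: [0.5087, 0.3221, 0.4239]
tool_rot: [0.036, 0.697, -0.032, 0.715]
ft_force: [0.5, -0.3, 0.0]
grip_width: 0.085
```

```bash
python3 -c "
from h import *
state()
im=snap('scene','pics/s15.png');crop(im,170,120,330,280,5,'pics/s15c.png')
im=snap('top','pics/t15.png');crop(im,195,150,325,250,6,'pics/t15c.png')"
```

```text
t 35.65 tcp [0.5087 0.3221 0.4239] x [ 0.025  0.004 -1.   ] y [0.096 0.995 0.006] z [ 0.995 -0.096  0.025] F [ 0.5 -0.3  0. ] w 0.085 q [ 0.57  0.43  0.33  1.44 -0.01  2.23]
```

View pics/s15c.png

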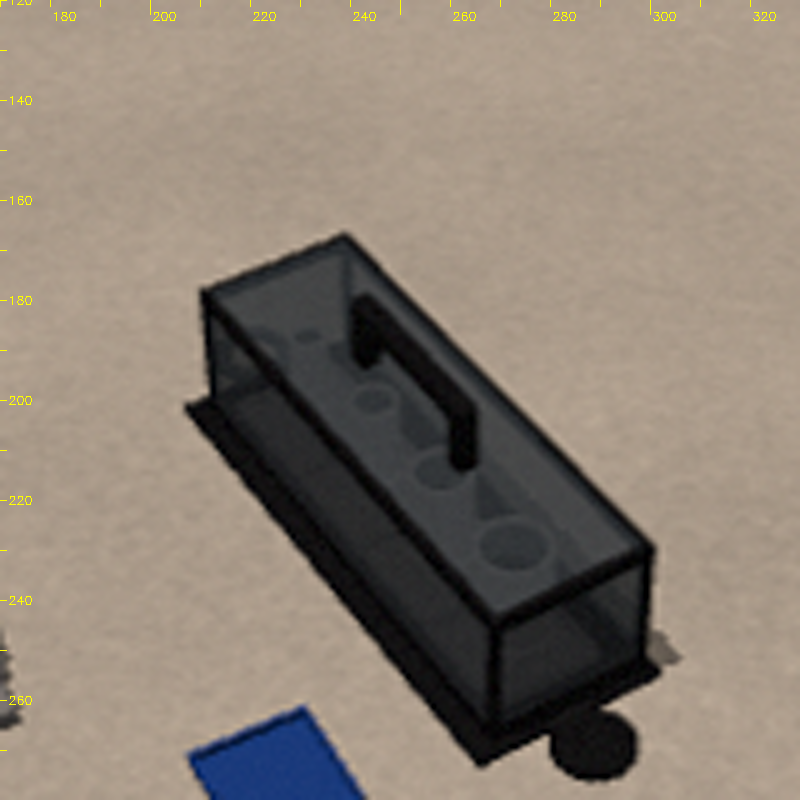

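View pics/t15c.png

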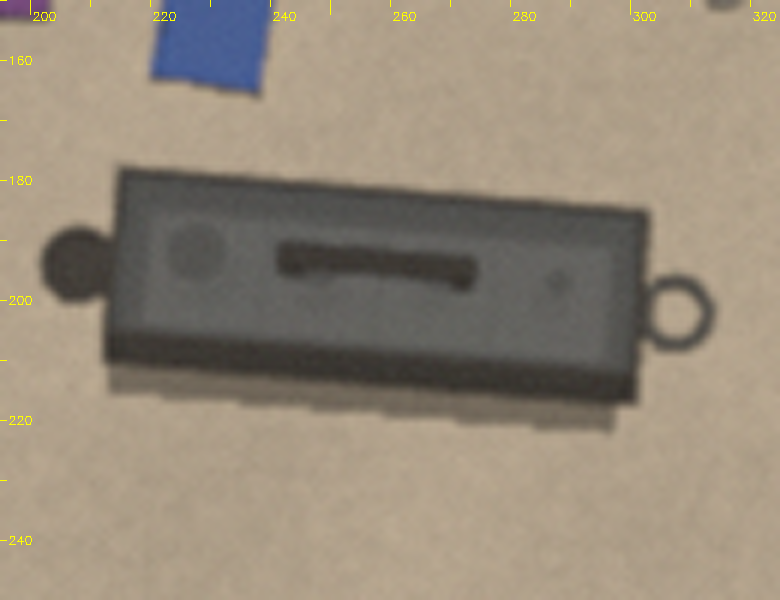

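The cover sits level on the base plate, with an even border on the far edges: corners at (269,243) and (300,230) in the scene view. All four sockets are upright under it in order, the 38 at (273,229) and the 20 by the ring at (231,187). Handing in.

```bash
python3 -c "
from workcell import bot
print(bot.job_done(), bot.get_obs()['clock'])"
```

```text
the job is handed in; nothing more can be done
the job is handed in; nothing more can be done
```

The four sockets are back in the tray in size order, from the 20 mm next to the hanging eye to the 38 mm at the far end. The cover is over them and released. I handed the job in at about 36 s; no verdict is reported.

- **Sockets:** the last pictures show all of them upright in their bays. The 26 and 32 looked centred in earlier pictures, but in the last top view the handle hides them, so only the other camera shows those two.
- **Cover:** just before lowering, both cameras put it within about 1 mm and 0.2° of the tray. It touched down at the expected height, with the tool at 0.2693 m against 0.269 m predicted. After release it looks level, judged by eye, as I did not repeat the fit.
- **Disagreements:** the two cameras differed by 2–5 mm in absolute position, so I used their averages and compared positions relative to the tray. An earlier fit of the cover in mid-air, with its height left free, disagreed by about 13 mm between cameras. I repeated it with the known height before lowering.
- **Joint 6:** it came close to its 3.14 rad limit while I turned the jaws for the cover. I moved it away from there, and no fault was reported.

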